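# Free the hinge post and hang the lift-off guard

## Robot

A 6-joint arm with a two-finger parallel gripper is mounted at the origin on the work surface. World frame = base frame: x ahead of the robot, y to its left, z up, the work surface at z = 0. Lengths are in mm, angles in degrees, forces in N, time in s.
With the tool pointing down it reaches from about 300 to 775 mm from the base axis. Payload 14.6 kg.
Tool frame: the origin (TCP) lies midway between the tips of the shut fingers; the grasp point (between the pads) lies r.grasp_offset behind it (r.grasp_offset is the distance from the TCP to the grasp point, in mm); z points along the fingers, x is the direction in which the jaws open and shut, and the axes are right-handed (so a half turn about z gives the same grasp; the last joint's range is limited). The gripper opens to 85 mm and grips with 20 to 120 N. Pads are 22 mm wide; open, the fingers measure 114 mm over their backs; the gripper's body (76 mm by 85 mm) begins 54 mm behind the grasp point. The pads swing forward as they close: fully open they stand 13 mm farther back than shut.
Start: joints at [67.345, 17.183, 87.147, -0, 75.671, -3.816], TCP at [177.596, 520.527, 195.181] pointing down, gripper open.
Joint ranges: [-173.82, 173.82], [-45.26, 126.66], [13.44, 144.39], [-59.66, 239.66], [0, 175.72], [-146.38, 146.38]. Speed limits (degrees/s): [127.2, 127.2, 147.25, 180, 180, 180].

## Interface

Orientations are given as [roll, pitch, yaw] about the fixed x, y, z axes, in that order (R = Rz(yaw) Ry(pitch) Rx(roll)).
In Python, from bench import r gives the robot as it stands.
- The arm moves only by the tool carry_out, never from a script. Its argument "moves" is a list that holds one entry, the list of rows, each a list of 7 numbers: the shift along the tool's x, y, z in m, then the turn, a rotation vector about the tool's x, y, z in rad, then the finger opening in m, from 0 to 0.0854. A call has 1 to 12 rows; each row is the pose to reach, as a shift and turn from the pose commanded when the call began, along the tool's axes at that moment; what a row does not reach only later rows make up. A row lasts 1/8 s, in which the tool goes at most 62.5 mm and 10.7 degrees, less where a joint would pass 70% of its speed; a pose out of reach is approached as far as the arm can. A call with a gripper value outside its range is refused whole. The fingers move at their own pace and stop on an object; the grip force is fixed at half the most. Time passes only in rows, so rows that repeat a pose let the fingers close. It gives the time, the measured TCP pose, the force and the opening at its end, in the units of the state.
- r.read_state(): the state, without advancing time (a new reading comes with each control period).
- r.camera(name): name is "side" or "top"; returns a dict with "img" (400x640x3 uint8, red, green, blue), "camera_matrix" (3x3 intrinsics, pixels), "k1" (the pictures are not rectified: a ray, as slopes to the right and down, at radius r is drawn at 1 + k1 r^2 times it, then the intrinsics apply), "camera_from_world" (4x4, takes a point from world to camera coordinates). Camera axes: x right, y down, z forward; pixel columns grow to the right and rows downward; lengths in mm; the calibration is good to about 2 mm. A picture is of the moment at which its call begins. There is no depth.
- r.finish_job(): hands the job in, once; it reports no verdict.
The state is a dict: "clock": time; "joints": joint angles; "joint_velocities": joint speeds; "tau": joint torques, N m; "position": TCP position; "orientation": TCP orientation; "wrist_force": force on the tool from outside, world axes, zero at the start; "wrist_torque": the same for the moment, N m; "finger_gap": finger opening in mm.
Only numpy, scipy, OpenCV 4.12 (cv2) and the standard library are available. Lean on these libraries where they do the work, as an engineer would, in place of code of your own. Each camera call takes 0.05 s, during which the arm holds its last target.

## Task

The guard standing in the wooden cradle has to go back on its hinge post, but the T-bar retaining nut is still screwed onto the post's upper pin. Unscrew the nut (anticlockwise seen from above, until the thread lets go), lift it straight off and put it down in the open metal tray; then take the guard and lower it over the post so that both knuckles slide down over the two pins together until they rest fully home on the brackets, and let go. Do not drop the nut or the guard, and leave the other things on the cabinet top where they are.

Things in the scene. Friction and masses are not known exactly. Their poses are not given: they have to be found in the camera images.
- post: Fixed hinge post. Origin at table level on the vertical axis of its two pins. Base plate 110 x 130, 12 mm high; grey column 50 x 34, 155 mm high, centred 65 mm from the axis along own +y (the guard may hang in any other direction). Two brackets, 36 mm wide, 12 thick, reach to the axis, tops at z = 45 and 155 mm, each with an upright pin 51 mm high. Only the upper pin is higher than 155 mm.
- lower_pin (a point): Foot of the lower pin: on the pin axis, on the lower bracket's top face (45 mm above the table). The pin is plain, 25 mm in diameter, 51 mm high, the last 7 mm tapered to 16 mm.
- upper_pin (a point): Foot of the upper pin, on the same axis, on the upper bracket's top face (155 mm above the table). The pin is 51 mm high: the lower 35 mm threaded, 25 mm over the thread; above it a plain pilot 20 mm thick, its last 7 mm tapered.
- stud: The upper threaded pin itself, fixed, origin at its foot (same point as upper_pin); its yaw only tells how the thread lies. Right-hand thread, pitch 8 mm. The thread lets go about 2.5 turns anticlockwise (seen from above) after the start, when the nut's underside is 26 mm or more above the bracket; then it lifts straight off. Before that the thread holds it fast. Half a turn more is harmless.
- nut: T-bar nut, 0.2 kg. Origin on its axis at the underside, z up. Black hub 36 mm across, 24 mm high, bored through. Two round arms along own +x and -x, 11 mm thick, centred 17 mm above the underside, with 16 mm end balls centred 50 mm from the axis. Starts with its underside about 6 mm above the upper bracket. Turns easily, stays where left; an arm can be pushed round with closed fingers or gripped.
- tray: Fixed open metal tray, 130 mm (own x) by 170 mm (own y), 30 mm high, walls 4 mm, floor 4 mm thick. Origin at the centre of its underside. It changes places with a black block.
- guard: Lift-off guard, 0.35 kg: upright panel 10 mm thick with two ring knuckles at one end. Origin on the knuckles' common axis at the lower knuckle's underside; z up, x along the panel. Panel: x = 30 to 180, z = -20 to 145, y = -5 to 5 mm. Knuckles: bore 31, outside 40, height 14 mm, undersides at z = 0 and 110. Centre of mass about x = 98, z = 62 mm.
- guard_grip (a point): Middle of the panel's top edge (guard x = 105 mm, z = 145 mm); a good place to grip the panel across its 10 mm thickness from above.
- knuckle_low (a point): Centre of the lower knuckle's underside (the guard's origin).
- knuckle_up (a point): Centre of the upper knuckle's underside (110 mm above the lower).
- cradle: Fixed wooden cradle 130 x 70 mm, 36 mm high, with a 15 mm wide slot along its x, 23 mm deep (slot floor 13 mm above the table), in which the guard stands upright at the start: guard_grip above the cradle's origin, knuckles overhanging at the cradle's +x end. Origin at the centre of the underside.
- pod_a: Black plastic vacuum block 110 x 140 mm, 58 mm high, bystander; it changes places with the tray.
- pod_b: Black plastic vacuum block 100 x 120 mm, 65 mm high, bystander.
- pod_c: Black plastic vacuum block 120 x 50 mm, 62 mm high, bystander.
- pod_d: Black plastic vacuum block 120 x 100 mm, 65 mm high, bystander.
- wood_bar: Wooden bar 260 x 30 x 30 mm lying flat, bystander.
- wrench: Steel spanner 180 mm long lying flat, bystander.
- dust_brush: Brush with wooden handle, 200 mm long, lying flat, bystander.
- oil_bottle: Grey bottle, 56 mm in diameter, 120 mm high, standing, bystander.
Things that resemble listed ones, but are neither listed nor needed, are in the scene too. Leave any red look-alike of the tray alone.

How it is judged (in metres and radians):
On the way, in this order (a step that is already met when the one before it is completed fails the run):
1. the nut has been unscrewed: risen to the free end of the thread, still on the pin (z of nut in the frame of stud above 0.0225 m and horizontal distance between nut and stud below 0.006 m), for 0.1 s.
2. the nut is lifted clear above the pin (z of nut in the frame of stud above 0.053 m), for 0.05 s.
3. the nut lies released in the tray (x of nut in the frame of tray between -0.045 and 0.045 m and y of nut in the frame of tray between -0.065 and 0.065 m and z of nut in the frame of tray below 0.03 m and linear speed of nut below 0.05 m/s and contact force between the fingers and nut below 0.2 N), for 0.2 s.
4. the guard is out of the cradle (z of knuckle_low in the frame of cradle above 0.06 m), for 0.1 s.
At the end, for the whole second after the job is handed in: The nut lies still in the tray (its axis within the tray's inside, underside less than 30 mm above the tray's underside). The guard hangs still and released on the post: each knuckle within 6 mm of its pin's axis and its underside within 4 mm of the bracket, upright within 0.08 rad (all of step 3 and horizontal distance between knuckle_low and lower_pin below 0.006 m and horizontal distance between knuckle_up and upper_pin below 0.006 m and z of knuckle_low in the frame of lower_pin below 0.004 m and z of knuckle_up in the frame of upper_pin below 0.004 m and angle between guard's own z axis and vertical below 0.08 rad and linear speed of guard below 0.03 m/s and contact force between the fingers and guard below 0.2 N); the robot touches nothing.
It fails at once if the nut was dropped (falling freely faster than 0.7 m/s) (linear speed of nut above 0.7 m/s and contact force between the fingers and nut below 0.2 N).
It fails at once if the guard was dropped (moving freely faster than 0.6 m/s) (linear speed of guard above 0.6 m/s and contact force between the fingers and guard below 0.2 N).
It fails at once if a bystander was moved more than 40 mm (distance of any of pod_a, pod_b, pod_c, pod_d, wood_bar, wrench, dust_brush, oil_bottle from where it was at the start of the episode above 0.04 m).
It also fails if it takes over 72 s, if anything falls off the work surface, if the arm or the gripper's body presses on something with over 40 N, if the wrist force passes 120 N, or if a joint passes its speed limit or range.

## Working session

There is one attempt and no reset: what is moved stays moved. The work goes in short steps, Python scripts to look and compute and a tool call to move; the robot and the scene stay as the last step left them, time stands still between calls to the robot, and variables do not carry over. Pictures are saved under pics/ and viewed, and the job is handed in when it is done.

Besides the shell and the picture viewer there is one more tool, called after "Emit:" as a command line: name --argument value ..., lists and objects as JSON in quotes. carry_out: Moves the arm, as the interface text tells. Its arguments: {"type":"object","properties":{"moves":{"type":"array"}},"required":["moves"]}

```bash
mkdir -p pics; ls
python3 - <<'E'
from bench import r
import cv2,json
s=r.read_state();print(s,r.grasp_offset)
for n in("top","side"):
    c=r.camera(n);cv2.imwrite(f"pics/{n}0.png",c["img"][:,:,::-1]);print(c["camera_matrix"],c["k1"],c["camera_from_world"])
E
```

```text
pics
{'clock': 0.0, 'joints': array([ 6.73455360e+01,  1.72154898e+01,  8.71809154e+01, -6.98121322e-04,
        7.56691153e+01, -3.81513631e+00]), 'joint_velocities': array([ 0.13980132,  0.02582269,  0.03643184,  0.07056456, -0.04567931,
        0.04916222]), 'tau': array([-1.25511055e-03, -5.43501842e+01, -3.61799419e+01, -4.31422723e-05,
        3.92019123e-03, -1.12358916e-05]), 'position': array([177.49677337, 520.28243072, 194.6181189 ]), 'orientation': array([-1.79996315e+02,  6.54203190e-02,  7.11608476e+01]), 'wrist_force': array([0.46093712, 0.28497884, 0.70462906]), 'wrist_torque': array([-0.06371468, -0.01788977,  0.02371685]), 'finger_gap': 85.35202925528269} 18.700000000000003
[[372.34348388   0.         318.32664782]
 [  0.         372.34348388 197.6856245 ]
 [  0.           0.           1.        ]] -0.022159037865952014 [[ 2.33636039e-02 -9.99726697e-01 -8.20779668e-04 -3.02297065e+01]
 [-9.88814824e-01 -2.29876052e-02 -1.47366257e-01  5.46391504e+02]
 [ 1.47307114e-01  4.25460596e-03 -9.89081651e-01  1.02675194e+03]
 [ 0.00000000e+00  0.00000000e+00  0.00000000e+00  1.00000000e+00]]
[[454.20042775   0.         315.09167964]
 [  0.         454.20042775 204.63085573]
 [  0.           0.           1.        ]] -0.1056519075212533 [[ 8.75445546e-01 -4.83312899e-01  1.93339141e-03 -4.56158555e+02]
 [-2.61868849e-01 -4.77688980e-01 -8.38592836e-01  2.35348091e+02]
 [ 4.06226294e-01  7.33636068e-01 -5.44755283e-01  1.12294956e+03]
 [ 0.00000000e+00  0.00000000e+00  0.00000000e+00  1.00000000e+00]]
```

View pics/top0.png

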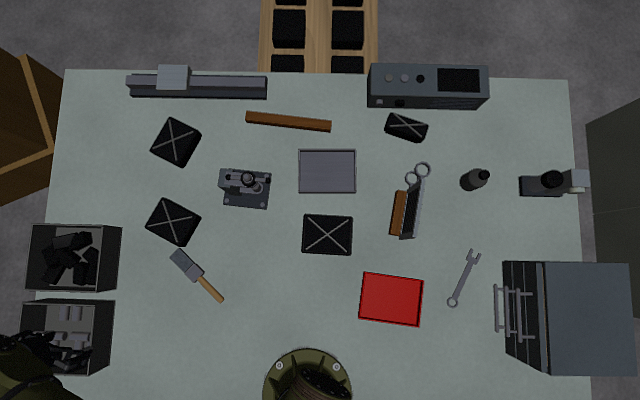

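View pics/side0.png

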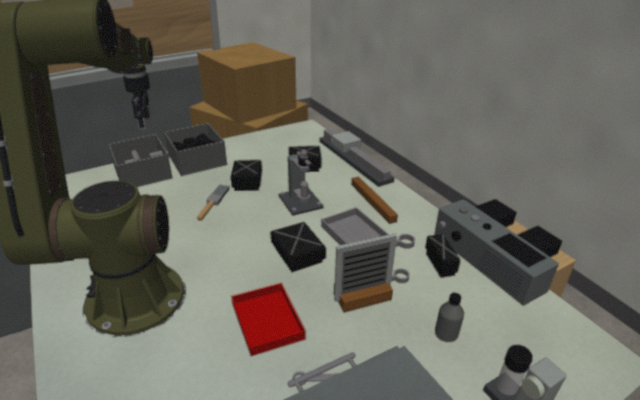

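```bash
cat > h.py <<'E'
import numpy as np, cv2
from bench import r
def pix(c,P):
    P=np.atleast_2d(np.array(P,float));T=c["camera_from_world"];q=P@T[:3,:3].T+T[:3,3]
    s=q[:,:2]/q[:,2:];s=s*(1+c["k1"]*(s**2).sum(1,keepdims=True))
    K=c["camera_matrix"];return s*[K[0,0],K[1,1]]+K[:2,2]
def ray(c,uv):
    K=c["camera_matrix"];d=(np.array(uv,float)-K[:2,2])/[K[0,0],K[1,1]];s=d.copy()
    for _ in range(30): s=d/(1+c["k1"]*(s@s))
    T=c["camera_from_world"];R=T[:3,:3];return -R.T@T[:3,3],R.T@np.array([s[0],s[1],1])
def atz(c,uv,z):
    o,d=ray(c,uv);return o+d*(z-o[2])/d[2]
def tri(c1,u1,c2,u2):
    o,d=ray(c1,u1);p,e=ray(c2,u2);t=np.linalg.lstsq(np.c_[d,-e],p-o,rcond=None)[0]
    a=o+d*t[0];b=p+e*t[1];return (a+b)/2,np.linalg.norm(a-b)
def crop(c,x0,y0,x1,y1,k,fn):
    cv2.imwrite(fn,cv2.resize(np.ascontiguousarray(c["img"][y0:y1,x0:x1,::-1]),None,fx=k,fy=k,interpolation=cv2.INTER_CUBIC))
E
python3 - <<'E'
from h import *
t=r.camera("top");s=r.camera("side")
crop(t,210,155,290,215,10,"pics/t_post.png")
crop(t,370,150,450,250,6,"pics/t_guard.png")
crop(t,290,140,370,200,8,"pics/t_tray.png")
crop(s,270,140,340,220,7,"pics/s_post.png")
crop(s,315,200,425,320,5,"pics/s_guard.png")
E
```

```text
(no output)
```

View pics/t_post.png

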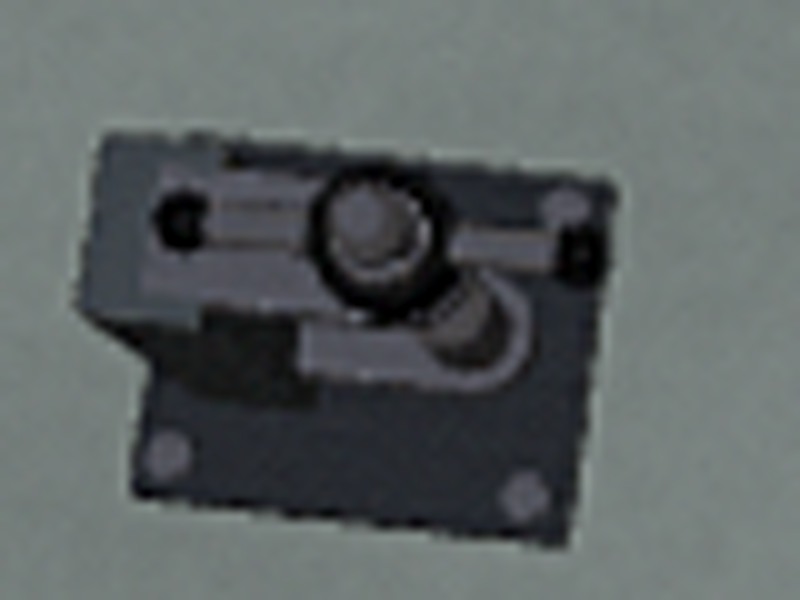

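View pics/t_guard.png

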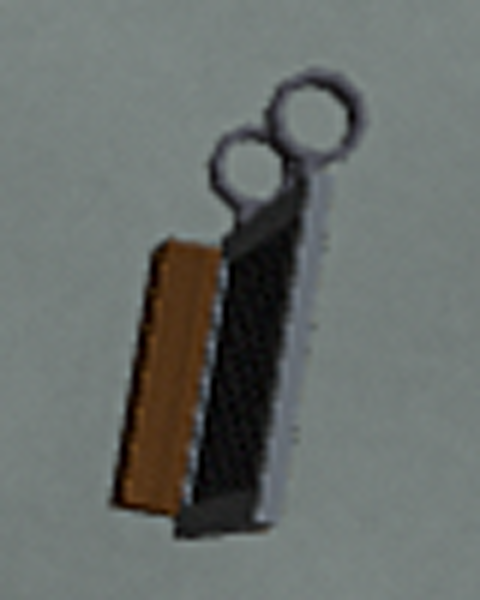

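View pics/t_tray.png

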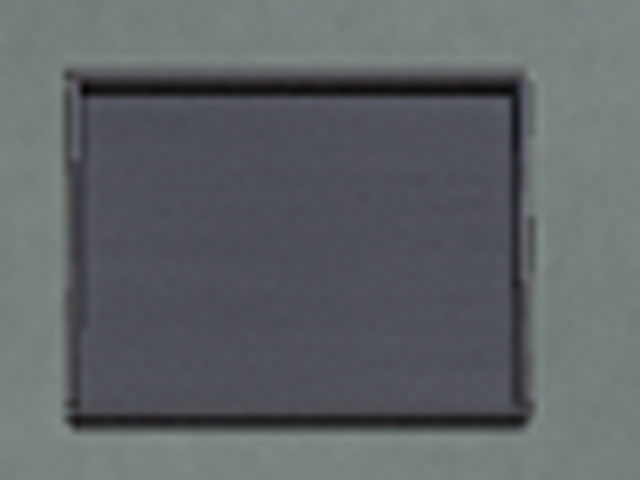

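View pics/s_post.png

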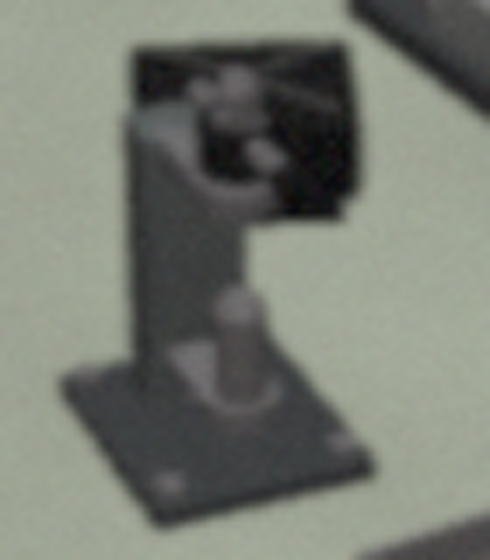

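View pics/s_guard.png

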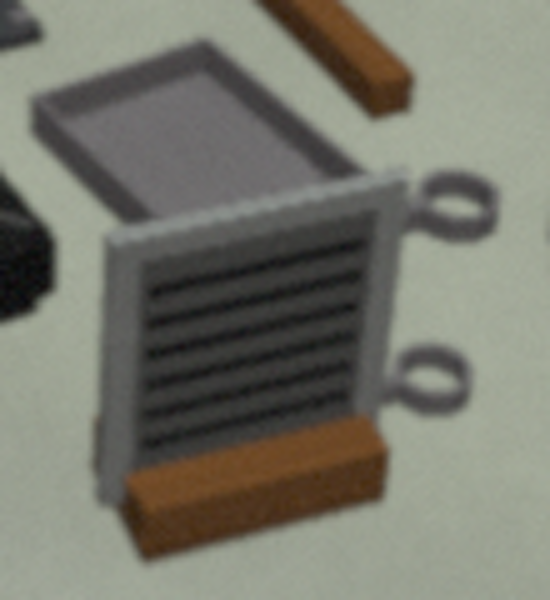

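```bash
cat > m.py <<'E'
from h import *
def f(x,y,k,x0,y0): return np.array([(x+.5)/k-.5+x0,(y+.5)/k-.5+y0])
t=r.camera("top");s=r.camera("side")
E
python3 - <<'E'
from m import *
np.set_printoptions(precision=1,suppress=True)
F=lambda x,y:f(x,y,10,210,155)
G=lambda x,y:f(x,y,7,270,140)
print("hub",atz(t,F(378,242),185),"ballL",atz(t,F(183,220),178),"ballR",atz(t,F(580,257),178))
print("pin tip",atz(t,F(366,219),206))
print("low pin side tip",atz(s,G(240,298),96),"foot", atz(s,G(242,392),45))
print("up pin side tip",atz(s,G(238,80),206))
for p in [(104,132),(617,187),(571,548),(133,496)]: print("base",atz(t,F(*p),12))
H=lambda x,y:f(x,y,6,370,150)
g1=H(311,165);g2=H(268,527)
S=lambda x,y:f(x,y,5,315,200)
print("knuckle up top", atz(t,H(316,117),137),"low",atz(t,H(250,168),27+0))
print("knuckle up top side", atz(s,S(458,195),137),"low",atz(s,S(433,372),27))
# z of slot floor 13 => guard origin z=33; top edge 178; knuckles tops 47,157
print("knuckle up top", atz(t,H(316,117),157),"low",atz(t,H(250,168),47))
print("knuckle up top side", atz(s,S(458,195),157),"low",atz(s,S(433,372),47))
print("panel top far/near top",atz(t,H(315,165),178),atz(t,H(267,525),178))
print("panel top far/near side",atz(s,S(405,172),178),atz(s,S(110,234),178))
T=lambda x,y:f(x,y,8,290,140)
for p in [(70,72),(525,72),(528,425),(70,425)]: print("tray",atz(t,T(*p),30))
E
```

```text
hub [569.1 160.1 185. ] ballL [575.  210.9 178. ] ballR [567.8 110.5 178. ]
pin tip [570.6 159.1 206. ]
low pin side tip [568.8 159.4  96. ] foot [570.3 161.6  45. ]
up pin side tip [567.2 155.6 206. ]
base [634.7 278.3  12. ]
base [621.4 124.3  12. ]
base [513.1 133.3  12. ]
base [525.4 262.9  12. ]
knuckle up top [ 615.2 -290.3  137. ] low [ 614.8 -288.2   27. ]
knuckle up top side [ 628.6 -266.7  137. ] low [ 624.6 -271.3   27. ]
knuckle up top [ 610.5 -284.7  157. ] low [ 610.6 -283.3   47. ]
knuckle up top side [ 610.1 -286.5  157. ] low [ 608.8 -288.2   47. ]
panel top far/near top [ 585. -278.  178.] [ 434.1 -255.6  178. ]
panel top far/near side [ 579.9 -281.1  178. ] [ 435.3 -254.3  178. ]
tray [693.8  45.1  30. ]
tray [ 697.7 -122.9   30. ]
tray [ 565.7 -125.1   30. ]
tray [561.8  40.9  30. ]
```

The pictures show:
- **Post:** in the top view the post axis is at about (247.5, 179), with the nut arm lying along the image row. Both cameras put the axis at about (569.5, 160).
- **Tray:** the grey tray centre is at about (629, -40).
- **Guard:** the knuckle axis is at (610, -285.5), with the panel yaw about 171°. The heights agree between the two cameras.

Next I close the fingers and move to beside the nut.

Emit:
carry_out --moves '[[[-0.204,0.528,-0.075,0,0,-0.3288,0],[-0.204,0.528,-0.075,0,0,-0.3288,0],[-0.204,0.528,-0.075,0,0,-0.3288,0],[-0.204,0.528,-0.075,0,0,-0.3288,0],[-0.204,0.528,-0.075,0,0,-0.3288,0],[-0.204,0.528,-0.075,0,0,-0.3288,0],[-0.204,0.528,-0.075,0,0,-0.3288,0],[-0.204,0.528,-0.075,0,0,-0.3288,0],[-0.204,0.528,-0.075,0,0,-0.3288,0],[-0.204,0.528,-0.075,0,0,-0.3288,0],[-0.204,0.528,-0.035,0,0,-0.3288,0],[-0.204,0.528,0.012,0,0,-0.3288,0]]]'

```text
clock: 1.8
position: [611.4, 157.4, 182.5]
orientation: [179.9, -0.0, 90.0]
wrist_force: [1.8, 0.5, -0.3]
finger_gap: 0.7
```

Run:
```python
import numpy as np
from h import *
c=r.camera("side");crop(c,250,110,350,200,8,"pics/s1.png")
R=43
p=np.array([611.5,157.0]);
for k in range(4):
    pp=p
    n=12
    for i in range(1,n+1):
        a=np.radians((k*12+i)*22.5-22.5)
        q=np.array([569.5,160])+R*np.array([np.cos(a),np.sin(a)])
        d=q-pp; print(f"[{d[1]/1000:.3f}, {d[0]/1000:.3f}",end="] ")
    p=q;print(p)
```

```text
[0.003, 0.001] [0.019, -0.002] [0.033, -0.012] [0.043, -0.026] [0.046, -0.042] [0.043, -0.058] [0.033, -0.072] [0.019, -0.082] [0.003, -0.085] [-0.013, -0.082] [-0.027, -0.072] [-0.037, -0.058] [553.04461241 120.2731801 ]
[-0.003, 0.016] [0.000, 0.033] [0.009, 0.047] [0.023, 0.056] [0.040, 0.059] [0.056, 0.056] [0.070, 0.047] [0.079, 0.033] [0.083, 0.016] [0.079, 0.000] [0.070, -0.014] [0.056, -0.023] [529.7731801  176.45538759]
[-0.016, -0.003] [-0.033, 0.000] [-0.047, 0.009] [-0.056, 0.023] [-0.059, 0.040] [-0.056, 0.056] [-0.047, 0.070] [-0.033, 0.079] [-0.016, 0.083] [-0.000, 0.079] [0.014, 0.070] [0.023, 0.056] [585.95538759 199.7268199 ]
[0.003, -0.016] [0.000, -0.033] [-0.009, -0.047] [-0.023, -0.056] [-0.040, -0.059] [-0.056, -0.056] [-0.070, -0.047] [-0.079, -0.033] [-0.083, -0.016] [-0.079, -0.000] [-0.070, 0.014] [-0.056, 0.023] [609.2268199  143.54461241]
```

View pics/s1.png

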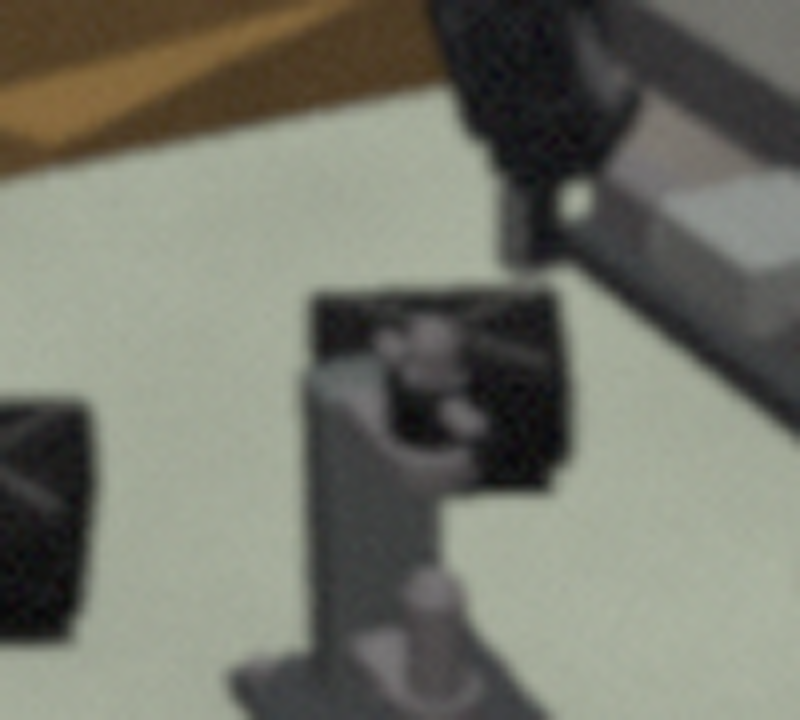

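The fingertips are at crop (520, 265), beside the nut and clear of it. Next I go down and start pushing the arm round.

Emit:
carry_out --moves '[[[0.003,0.001,0.02,0,0,0,0],[0.019,-0.002,0.02,0,0,0,0],[0.033,-0.012,0.02,0,0,0,0],[0.043,-0.026,0.02,0,0,0,0],[0.046,-0.042,0.02,0,0,0,0],[0.043,-0.058,0.019,0,0,0,0],[0.033,-0.072,0.019,0,0,0,0],[0.019,-0.082,0.018,0,0,0,0],[0.003,-0.085,0.018,0,0,0,0],[-0.013,-0.082,0.017,0,0,0,0],[-0.027,-0.072,0.017,0,0,0,0],[-0.037,-0.058,0.016,0,0,0,0]]]'

```text
clock: 3.35
position: [554.5, 118.9, 167.2]
orientation: [-180.0, 0.0, 90.0]
wrist_force: [0.4, -0.4, 0.2]
finger_gap: -0.4
```

Run:
```python
from h import *
c=r.camera("side");crop(c,250,110,350,200,8,"pics/s2.png")
c=r.camera("top");crop(c,200,140,300,215,8,"pics/t2.png")
```

```text
(no output)
```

View pics/s2.png

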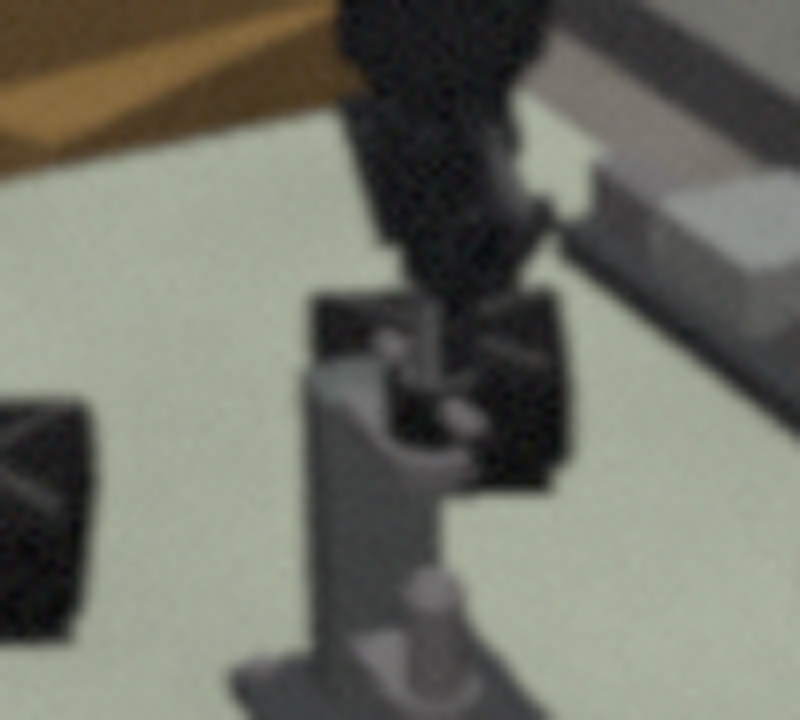

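View pics/t2.png

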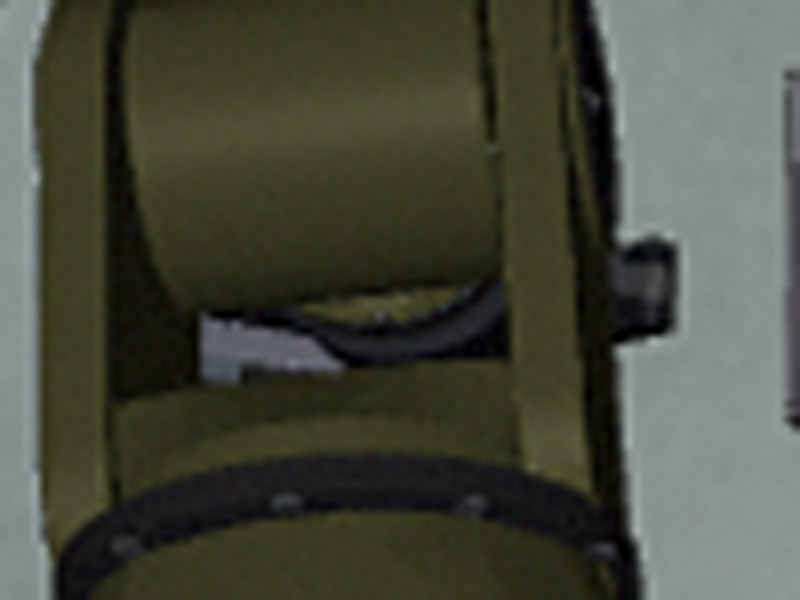

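The near arm stub at crop (460, 415) looks as it did before. A half turn would look the same, so I continue and look again.

Emit:
carry_out --moves '[[[-0.003,0.016,0,0,0,0,0],[0.0,0.033,-0.001,0,0,0,0],[0.009,0.047,-0.001,0,0,0,0],[0.023,0.056,-0.002,0,0,0,0],[0.04,0.059,-0.002,0,0,0,0],[0.056,0.056,-0.002,0,0,0,0]]]'

```text
clock: 4.2
position: [609.2, 177.1, 168.8]
orientation: [-180.0, 0.0, 90.0]
wrist_force: [-0.5, 0.3, -0.3]
finger_gap: -0.0
```

Run:
```python
from h import *
c=r.camera("side");crop(c,250,110,350,200,8,"pics/s3.png")
for n,z in (("start",161),("now",167)):
  for a in (86,266,86+70,266+70):
    p=[569.5+50*np.cos(np.radians(a)),160+50*np.sin(np.radians(a)),z+17]; u=pix(c,p)[0]; print(n,a,(u-[250,110])*8)
```

```text
start 86 [377.87321145 335.32071283]
start 266 [483.99735212 445.37392752]
start 156 [297.39667234 393.86813265]
start 336 [560.86059361 383.83245421]
now 86 [377.58562138 321.43401742]
now 266 [483.941614  430.9339296]
now 156 [296.91309826 379.68596532]
now 336 [560.98310788 369.69815986]
```

View pics/s3.png

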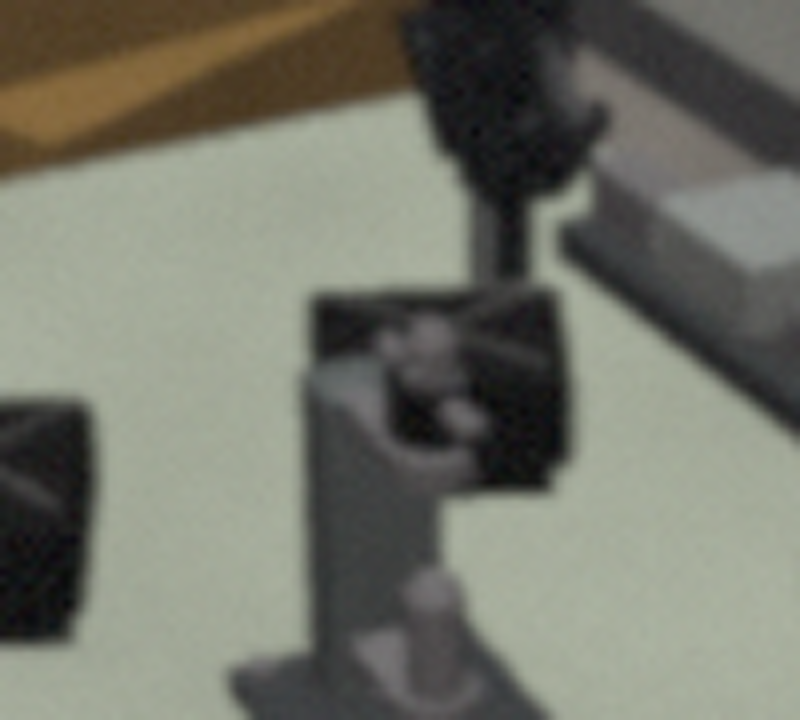

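Run:
```python
from h import *
c=r.camera("side")
s=r.read_state();print(s["position"],s["joints"])
print((pix(c,s["position"])[0]-[250,110])*8, (pix(c,[569.5,160,206])[0]-[250,110])*8,(pix(c,[569.5,160,96])[0]-[250,110])*8,(pix(c,[569.5,160,155])[0]-[250,110])*8)
crop(c,270,100,350,180,10,"pics/s4.png")
```

```text
[608.74714133 177.80886296 169.0513905 ] [ 1.29674243e+01  2.91690734e+01  7.39835517e+01  1.53512649e-02
  7.68640826e+01 -7.71458143e+01]
[497.9470529  368.60268995] [428.60265838 322.15536622] [431.83651686 576.05964261] [430.12395159 442.48129819]
```

View pics/s4.png

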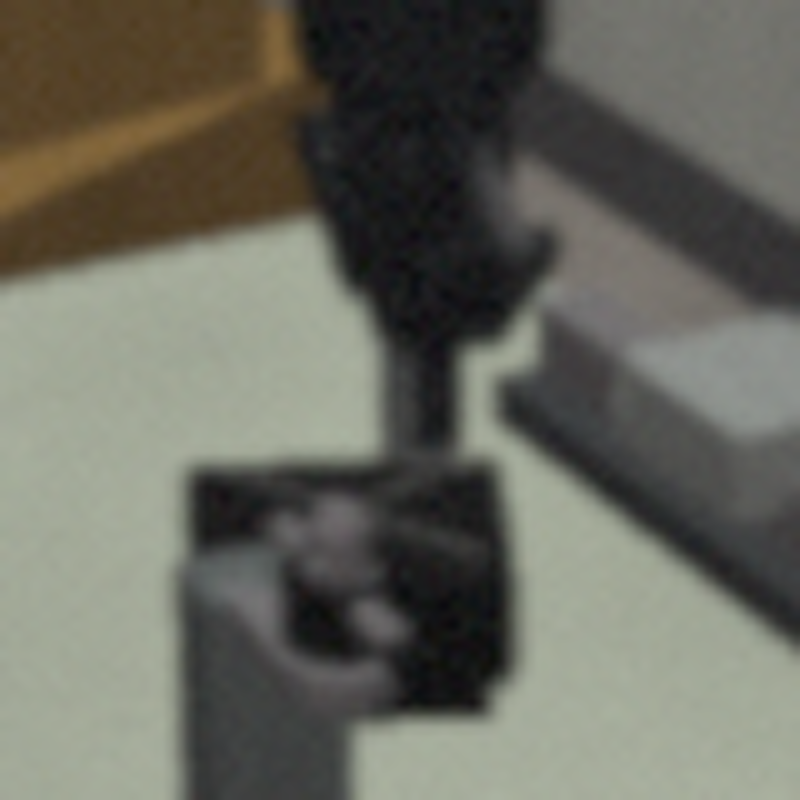

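Run:
```python
from h import *
c=r.camera("side")
print((pix(c,[611.4,157.4,182.5])[0]-[250,110])*8, pix(c,[177.5,520.3,194.6]),pix(c,[177.5,520.3,207.6]))
im=cv2.imread("pics/side0.png");cv2.imwrite("pics/s5.png",cv2.resize(im[50:140,90:190],None,fx=8,fy=8,interpolation=2))
T=c["camera_from_world"];print(-T[:3,:3].T@T[:3,3])
```

```text
[529.54371139 356.87299959] [[147.61468433 136.99607736]] [[146.88257435 133.37428024]]
[   4.80067108 -931.88042281  809.97585967]
```

View pics/s5.png

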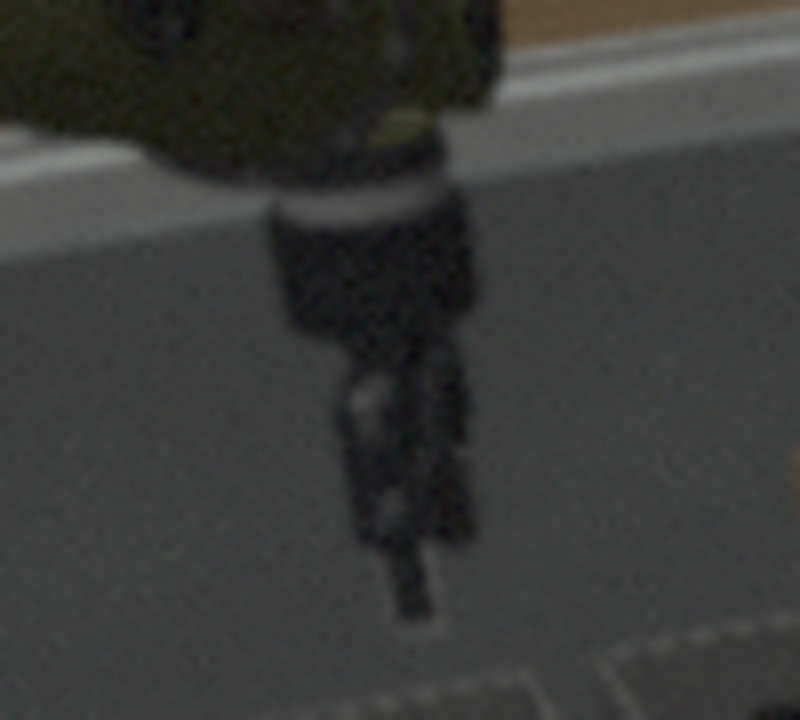

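Run:
```python
from h import *
s=r.camera("side");t=r.camera("top")
print("base",pix(s,[0,0,0]),pix(t,[0,0,0]))
for sg in(-1,1): 
  p=np.array([177.5,520.3,0])+sg*45*np.array([.3228,.9465,0])
  for z in (194,207,230): print(sg,z,(pix(s,p+[0,0,z])-[90,50])*8)
crop(s,40,170,200,340,5,"pics/s6.png")
crop(s,240,40,400,180,5,"pics/s7.png")
```

```text
base [[134.66158615 297.72102689]] [[307.43308629 394.58298638]]
-1 194 [[445.99920457 743.42629401]]
-1 207 [[439.89291741 713.90562152]]
-1 230 [[429.00715447 661.03585903]]
1 194 [[475.67394847 653.47238535]]
1 207 [[470.05239858 625.05171343]]
1 230 [[460.03761348 574.19213375]]
```

View pics/s7.png

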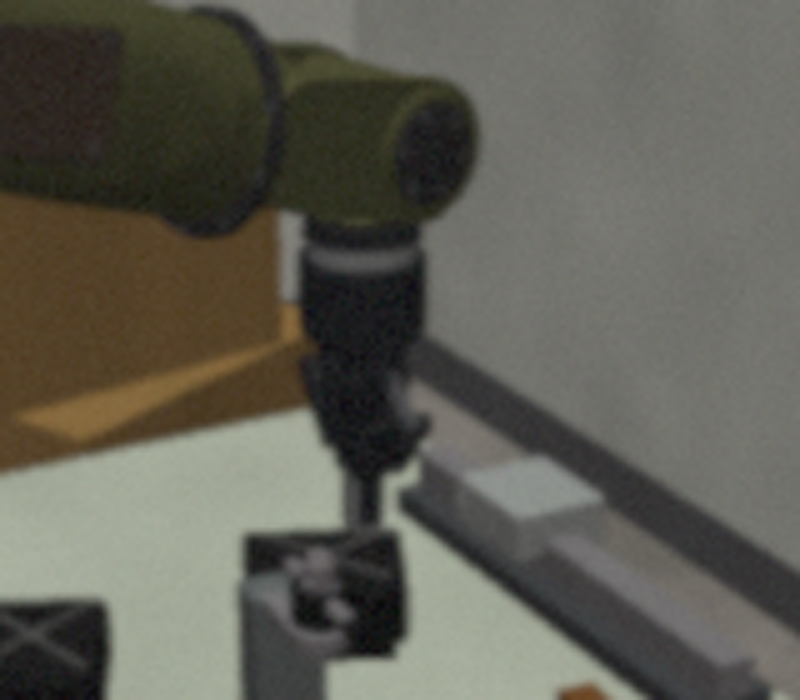

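View pics/s6.png

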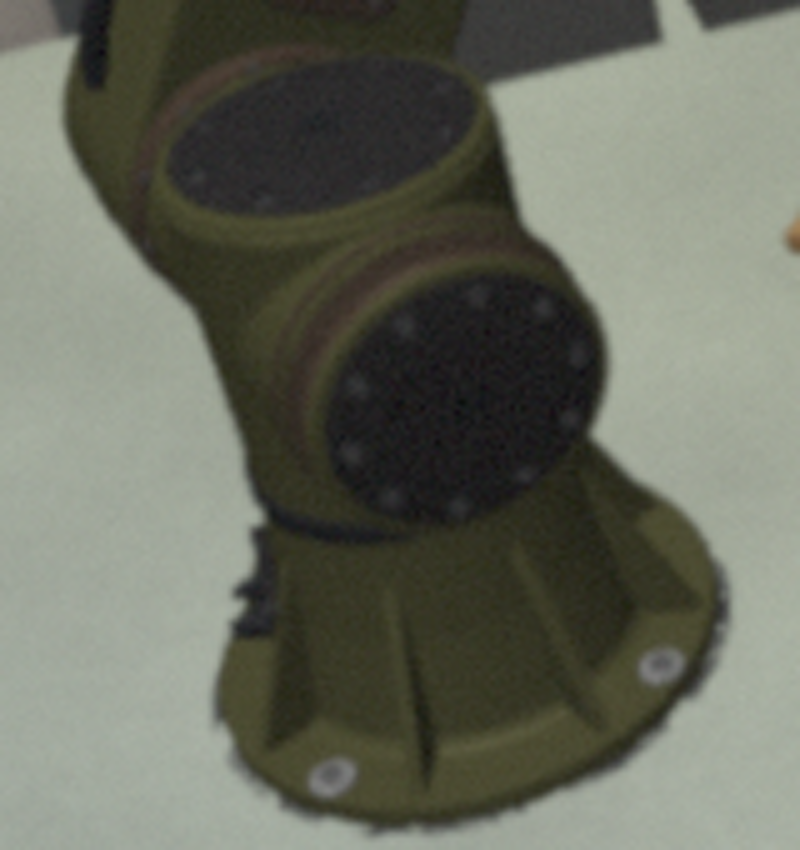

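Run:
```python
from h import *
s=r.camera("side")
for z in (195,200,205,210,215): print(z,(pix(s,[608.7,177.8,z])[0]-[270,100])*10, (pix(s,[611.4,157.4,z+13])[0]-[250,110])*8)
for z in (240,245,250,255):
  print(z,[((pix(s,np.array([177.5,520.3,z])+sg*45*np.array([.3228,.9465,0]))-[90,50])*8).round() for sg in (-1,1)])
```

```text
195 [422.19914064 485.31220311] [529.759298   296.51873762]
200 [422.17691615 470.60192932] [529.80199686 284.55046728]
205 [422.15467367 455.8378586 ] [529.84483659 272.53784862]
210 [422.13241367 441.01979791] [529.88781754 260.48072119]
215 [422.11013664 426.14755447] [529.93094006 248.37892479]
240 [array([[424., 638.]]), array([[456., 552.]])]
245 [array([[422., 626.]]), array([[453., 541.]])]
250 [array([[419., 614.]]), array([[451., 529.]])]
255 [array([[417., 603.]]), array([[449., 518.]])]
```

The nut has not moved. The side pictures from two poses agree that the true fingertips are about 36 mm higher than the reported TCP z, so the fingers passed over the arms. I'll lower by that amount and check.

Emit:
carry_out --moves '[[[0,0,0.018,0,0,0,0],[0,0,0.034,0,0,0,0],[0,0,0.034,0,0,0,0]]]'

```text
clock: 4.88
position: [608.6, 175.6, 132.9]
orientation: [-179.8, 0.0, 90.0]
wrist_force: [0.8, 0.4, -0.3]
finger_gap: -0.0
```

Run:
```python
from h import *
c=r.camera("side")
s=r.read_state();print(s["position"])
for z in (125,135,145,155,165,175): print(z,(pix(c,[*s["position"][:2],z])[0]-[270,110])*10)
a=np.clip(c["img"].astype(float)*2.2,0,255).astype(np.uint8)
crop({"img":a},270,110,350,170,10,"pics/s8.png")
```

```text
[609.10594491 175.75210253 134.18714078]
125 [426.74735632 588.14054384]
135 [426.71915543 560.11670083]
145 [426.69094303 531.88736908]
155 [426.66272214 503.45098946]
165 [426.63449588 474.80600234]
175 [426.60626749 445.95084827]
```

View pics/s8.png

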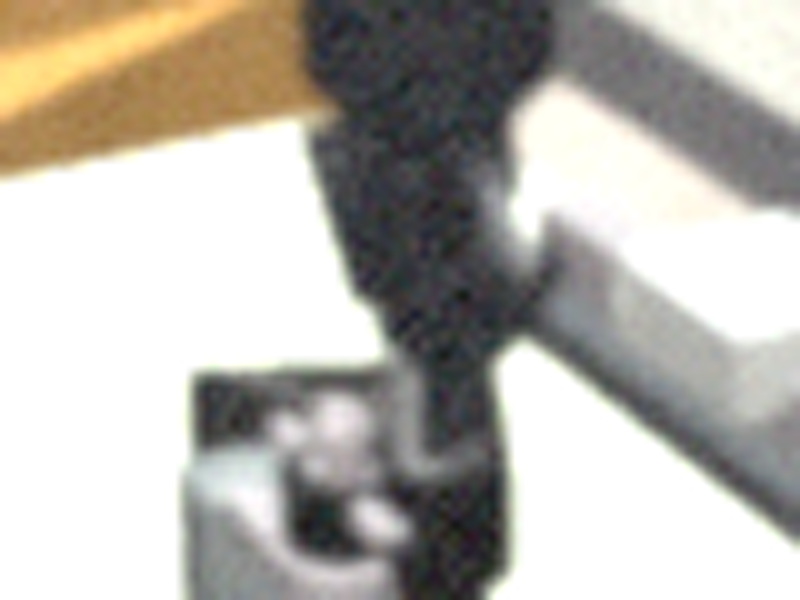

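The tips now sit at crop (445, 470), which puts them at about z = 167. That confirms the offset: true z is about reported z + 33. Now I run the orbit again.

Run:
```python
import numpy as np
R=43
p=np.array([609,176.3]);
for k in range(4):
    pp=p
    for i in range(1,13):
        a=np.radians((k*12+i)*22.5+22.5)
        q=np.array([569.5,160])+R*np.array([np.cos(a),np.sin(a)])
        d=q-pp; print(f"[{d[1]/1000:.3f}, {d[0]/1000:.3f}",end="] ")
    p=pp+np.round(d);print(p)
```

```text
[0.014, -0.009] [0.023, -0.023] [0.027, -0.040] [0.023, -0.056] [0.014, -0.070] [0.000, -0.079] [-0.016, -0.083] [-0.033, -0.079] [-0.047, -0.070] [-0.056, -0.056] [-0.059, -0.040] [-0.056, -0.023] [586.  120.3]
[0.009, 0.014] [0.023, 0.023] [0.040, 0.026] [0.056, 0.023] [0.070, 0.014] [0.079, -0.000] [0.083, -0.017] [0.079, -0.033] [0.070, -0.047] [0.056, -0.056] [0.040, -0.059] [0.023, -0.056] [530.  143.3]
[-0.014, 0.009] [-0.023, 0.023] [-0.026, 0.040] [-0.023, 0.056] [-0.014, 0.070] [0.000, 0.079] [0.017, 0.083] [0.033, 0.079] [0.047, 0.070] [0.056, 0.056] [0.060, 0.040] [0.056, 0.023] [553.  199.3]
[-0.009, -0.014] [-0.023, -0.023] [-0.039, -0.026] [-0.056, -0.023] [-0.070, -0.014] [-0.079, 0.000] [-0.082, 0.017] [-0.079, 0.033] [-0.070, 0.047] [-0.056, 0.056] [-0.039, 0.059] [-0.023, 0.056] [609.  176.3]
```

Emit:
carry_out --moves '[[[0.014,-0.009,0.001,0,0,0,0],[0.023,-0.023,0.001,0,0,0,0],[0.027,-0.04,0.001,0,0,0,0],[0.023,-0.056,0.001,0,0,0,0],[0.014,-0.07,0,0,0,0,0],[0,-0.079,0,0,0,0,0],[-0.016,-0.083,-0.001,0,0,0,0],[-0.033,-0.079,-0.001,0,0,0,0],[-0.047,-0.07,-0.002,0,0,0,0],[-0.056,-0.056,-0.002,0,0,0,0],[-0.059,-0.04,-0.003,0,0,0,0],[-0.056,-0.023,-0.003,0,0,0,0]]]'

```text
clock: 6.42
position: [587.7, 119.1, 137.9]
orientation: [-180.0, 0.0, 89.9]
wrist_force: [-1.4, -0.5, 1.2]
finger_gap: 0.2
```

Run:
```python
from h import *
c=r.camera("side")
a=np.clip(c["img"].astype(float)*2.2,0,255).astype(np.uint8)
crop({"img":a},270,110,350,170,10,"pics/s9.png")
```

```text
(no output)
```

View pics/s9.png

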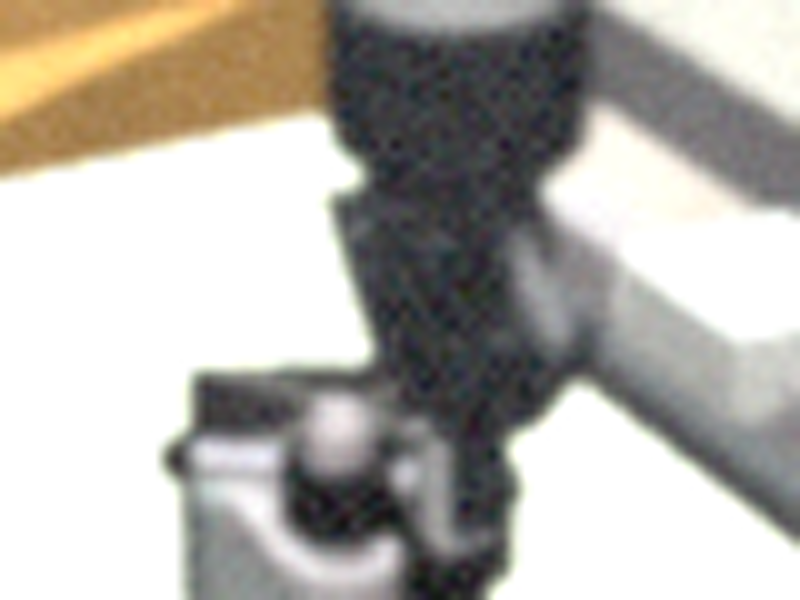

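The nut now turns: its arm's ball is at crop (175, 460), which puts the arms at about 150°/330°. I continue.

Emit:
carry_out --moves '[[[0.009,0.014,0,0,0,0,0],[0.023,0.023,-0.001,0,0,0,0],[0.04,0.026,-0.001,0,0,0,0],[0.056,0.023,-0.002,0,0,0,0],[0.07,0.014,-0.002,0,0,0,0],[0.079,0,-0.003,0,0,0,0],[0.083,-0.017,-0.003,0,0,0,0],[0.079,-0.033,-0.004,0,0,0,0],[0.07,-0.047,-0.004,0,0,0,0],[0.056,-0.056,-0.005,0,0,0,0],[0.04,-0.059,-0.005,0,0,0,0],[0.023,-0.056,-0.006,0,0,0,0]]]'

```text
clock: 7.98
position: [530.1, 142.3, 144.5]
orientation: [180.0, -0.0, 90.0]
wrist_force: [-0.5, 0.4, -0.8]
finger_gap: 0.4
```

Emit:
carry_out --moves '[[[-0.014,0.009,0,0,0,0,0],[-0.023,0.023,-0.001,0,0,0,0],[-0.026,0.04,-0.001,0,0,0,0],[-0.023,0.056,-0.002,0,0,0,0],[-0.014,0.07,-0.002,0,0,0,0],[0,0.079,-0.003,0,0,0,0],[0.017,0.083,-0.003,0,0,0,0],[0.033,0.079,-0.004,0,0,0,0],[0.047,0.07,-0.004,0,0,0,0],[0.056,0.056,-0.005,0,0,0,0],[0.06,0.04,-0.005,0,0,0,0],[0.056,0.023,-0.006,0,0,0,0]]]'

```text
clock: 9.48
position: [552.2, 199.7, 150.5]
orientation: [180.0, -0.0, 90.1]
wrist_force: [0.6, 0.6, -0.3]
finger_gap: -0.2
```

Run:
```python
from h import *
c=r.camera("side")
a=np.clip(c["img"].astype(float)*2.2,0,255).astype(np.uint8)
crop({"img":a},270,110,350,170,10,"pics/s10.png")
```

```text
(no output)
```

View pics/s10.png

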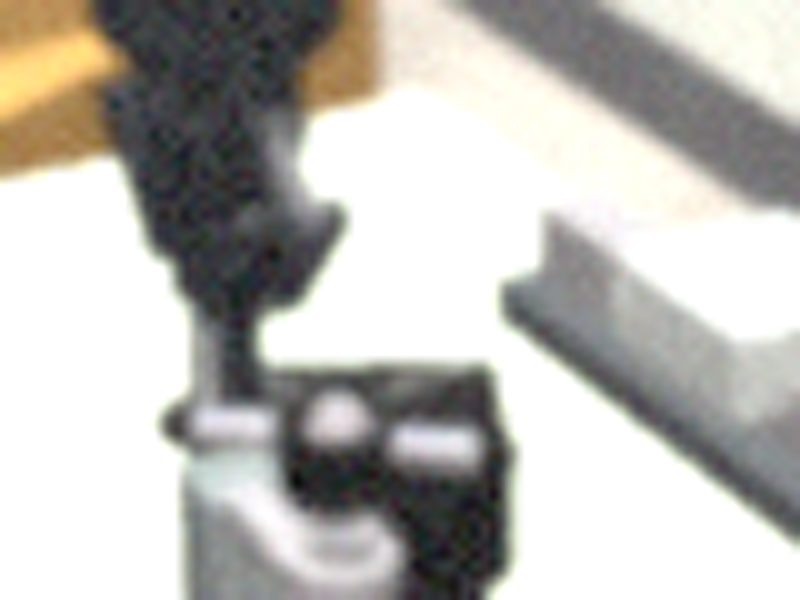

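Emit:
carry_out --moves '[[[-0.009,-0.014,0,0,0,0,0],[-0.023,-0.023,-0.001,0,0,0,0],[-0.039,-0.026,-0.001,0,0,0,0],[-0.056,-0.023,-0.001,0,0,0,0],[-0.07,-0.014,-0.002,0,0,0,0],[-0.079,0,-0.002,0,0,0,0],[-0.082,0.017,-0.002,0,0,0,0],[-0.079,0.033,-0.002,0,0,0,0],[-0.07,0.047,-0.002,0,0,0,0],[-0.072,0.045,-0.03,0,0,0,0],[-0.072,0.045,-0.06,0,0,0,0],[-0.09,0.08,-0.07,0,0,0,0.085]]]'

```text
clock: 11.02
position: [634.5, 109.2, 222.8]
orientation: [179.8, -0.0, 90.1]
wrist_force: [0.4, 0.8, -0.1]
finger_gap: 16.7
```

Run:
```python
from h import *
c=r.camera("side")
a=np.clip(c["img"].astype(float)*2.2,0,255).astype(np.uint8)
crop({"img":a},270,100,350,160,10,"pics/s11.png")
for z in (181,184,187):
  for an in (160,170,180,340,350,360): print(z,an,(pix(c,[569.5+50*np.cos(np.radians(an)),160+50*np.sin(np.radians(an)),z+17])[0]-[270,100])*10)
```

```text
181 160 [170.5145116  538.12342239]
181 170 [176.05107298 550.90172973]
181 180 [186.57947482 563.06503443]
181 340 [500.0914804  515.46786308]
181 350 [492.94076118 503.05070864]
181 360 [481.16581043 491.46491755]
184 160 [170.20951291 529.12151975]
184 170 [175.75054826 541.86598672]
184 180 [186.28943396 553.99714909]
184 340 [500.16697972 506.52448117]
184 350 [493.00767687 494.14050659]
184 360 [481.21903942 482.58578488]
187 160 [169.90404598 520.09921057]
187 170 [175.44955806 532.80961681]
187 180 [185.99894034 544.90842544]
187 340 [500.24261084 497.56106286]
187 350 [493.07470995 485.21047854]
187 360 [481.27236388 473.68702149]
```

View pics/s11.png

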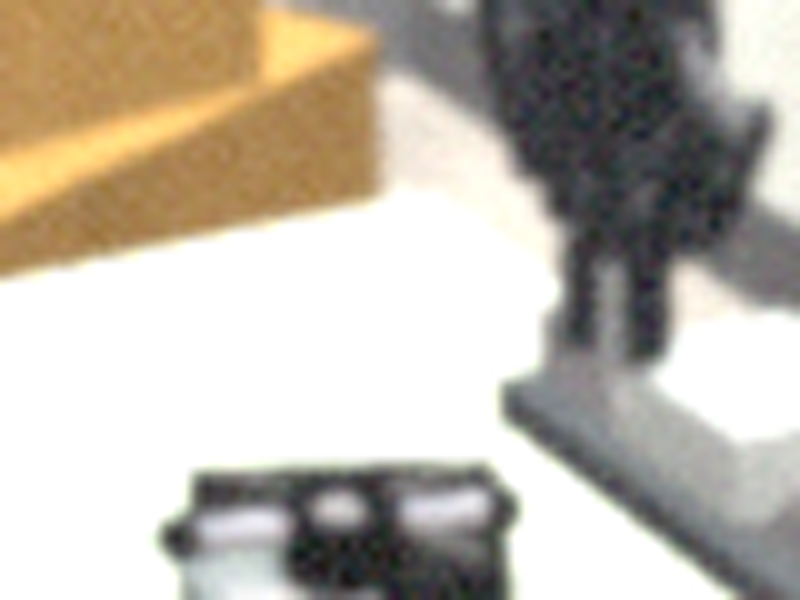

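The nut has risen to about z = 184. Its balls are at crop (178, 535) and (503, 502), so the arms lie at about 167°. The thread should be free. I move over the hub with the fingers open.

Emit:
carry_out --moves '[[[0.0507,-0.0635,0,0,0,0.16,0.07],[0.0507,-0.0635,0,0,0,0.16,0.07],[0.0507,-0.0635,0,0,0,0.16,0.07],[0.0507,-0.0635,0.03,0,0,0.16,0.07],[0.0507,-0.0635,0.045,0,0,0.16,0.07],[0.0507,-0.0635,0.045,0,0,0.16,0.07]]]'

```text
clock: 11.82
position: [570.1, 159.0, 174.1]
orientation: [-179.9, 0.1, 80.8]
wrist_force: [0.5, 0.8, 0.7]
finger_gap: 70.3
```

Run:
```python
from h import *
c=r.camera("side")
s=r.read_state();print(s["position"],s["orientation"],s["wrist_force"])
a=np.clip(c["img"].astype(float)*2.2,0,255).astype(np.uint8)
crop({"img":a},270,100,350,160,10,"pics/s12.png")
```

```text
[570.45740175 159.246843   175.26404854] [-1.79983903e+02  1.37916319e-02  8.08218605e+01] [-0.23437149 -0.2992394   0.0297917 ]
```

View pics/s12.png

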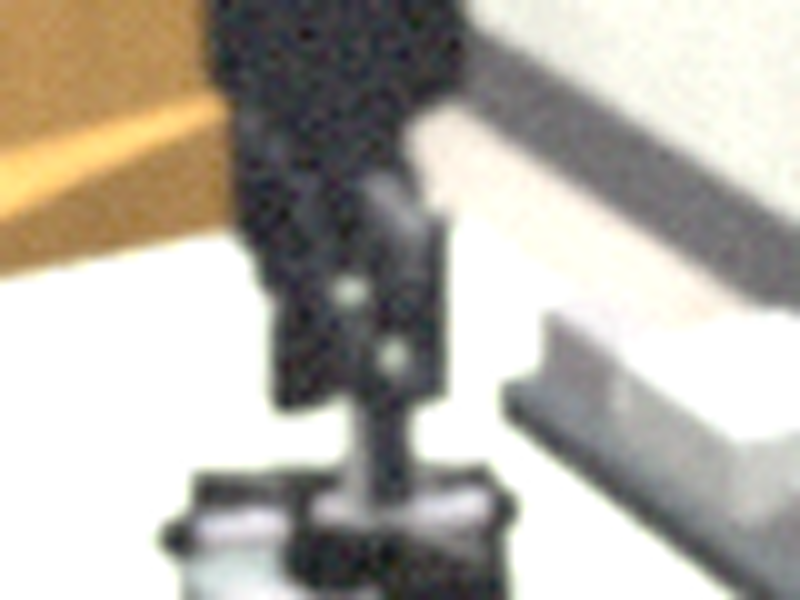

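Emit:
carry_out --moves '[[[0,0,0.013,0,0,0,0.07],[0,0,0.026,0,0,0,0.07],[0,0,0.026,0,0,0,0.07]]]'

```text
clock: 12.25
position: [569.4, 159.5, 147.9]
orientation: [-179.9, 0.0, 80.8]
wrist_force: [-0.6, -0.3, -0.8]
finger_gap: 69.7
```

Run:
```python
from h import *
c=r.camera("side")
s=r.read_state();print(s["position"],s["orientation"],s["wrist_force"])
a=np.clip(c["img"].astype(float)*2.2,0,255).astype(np.uint8)
crop({"img":a},270,100,350,160,10,"pics/s13.png")
for z in(175,180,185,190,195,200): print(z,(pix(c,[570.4-38*.16,159.3-38*.987,z])[0]-[270,100])*10)
```

```text
[569.76158838 159.62210549 148.72794433] [-1.79952485e+02  2.13101478e-02  8.08383666e+01] [-1.48326295  0.15217306 -0.00329664]
175 [381.29167477 650.66302098]
180 [381.18749725 635.72270713]
185 [381.08307162 620.72454325]
190 [380.97839818 605.66829868]
195 [380.87347728 590.55374274]
200 [380.76830929 575.38064475]
```

View pics/s13.png

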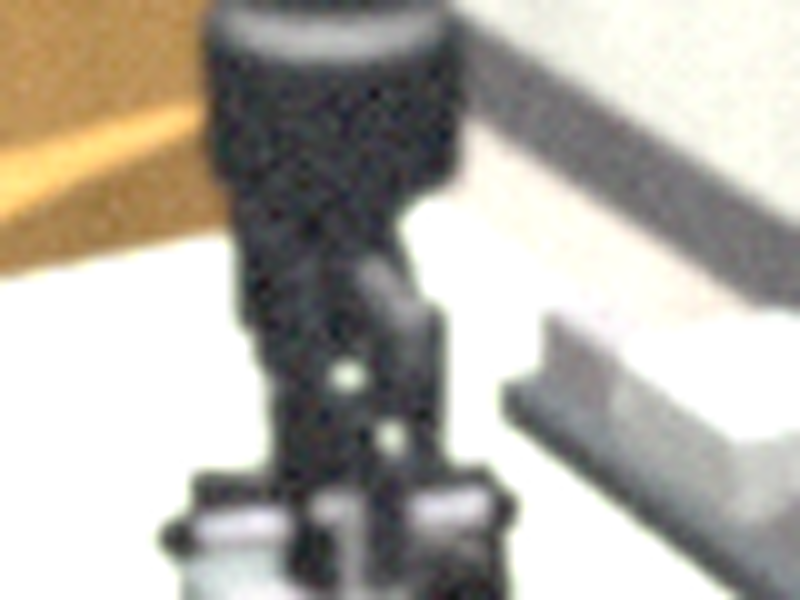

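Emit:
carry_out --moves '[[[0,0,0.026,0,0,0,0.0],[0,0,0,0,0,0,0.0],[0,0,0,0,0,0,0.0],[0,0,0,0,0,0,0.0]]]'

```text
clock: 12.8
position: [570.4, 159.8, 150.6]
orientation: [179.9, -0.1, 80.8]
wrist_force: [-4.5, -1.7, 10.6]
finger_gap: 35.6
```

Run:
```python
from h import *
c=r.camera("side")
s=r.read_state();print(s["position"],s["orientation"],s["wrist_force"],s["wrist_torque"])
a=np.clip(c["img"].astype(float)*2.2,0,255).astype(np.uint8)
crop({"img":a},270,110,350,170,10,"pics/s14.png")
```

```text
[570.28361495 159.82314025 150.47391176] [ 1.79889478e+02 -4.68872118e-02  8.08395949e+01] [-6.08360085 -1.4733306   9.98667388] [-0.16535512  1.04320403 -0.01213531]
```

View pics/s14.png

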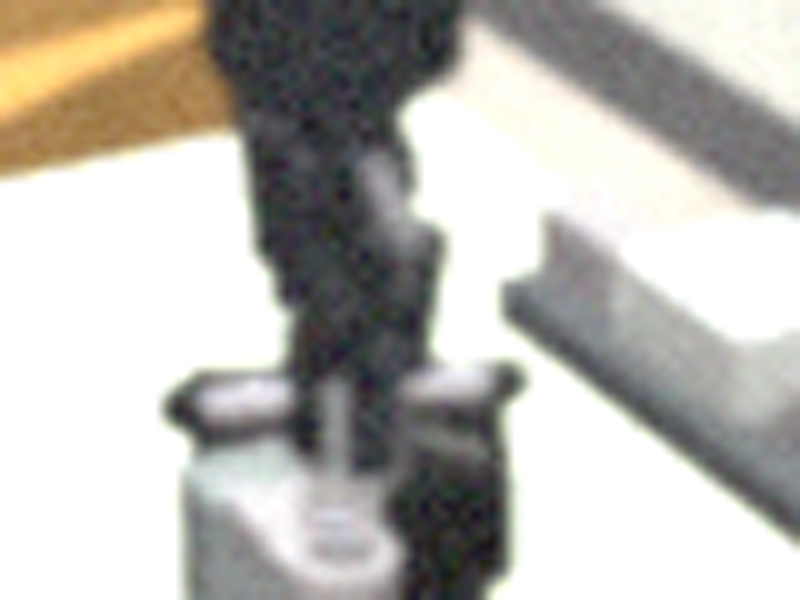

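Run:
```python
from h import *
c=r.camera("side")
for z in (170,175,180,185,190,195,200): print(z,"tip",(pix(c,[567,135,z])[0]-[270,110])*10,"balls",[(pix(c,[570+50*np.cos(np.radians(a)),160+50*np.sin(np.radians(a)),z+17])[0]-[270,110])*10 for a in (167,347)])
```

```text
170 tip [368.48119106 545.20161647] balls [array([176.46563669, 479.66510999]), array([496.76178209, 438.88739888])]
175 tip [368.35319854 530.40014175] balls [array([175.9670611 , 464.73740983]), array([496.88054379, 424.13229135])]
180 tip [368.22489572 515.5419656 ] balls [array([175.4671952 , 449.75300211]), array([496.99965195, 409.32232301])]
185 tip [368.09628288 500.62686466] balls [array([174.96603918, 434.71166968]), array([497.11910704, 394.45729035])]
190 tip [367.96736033 485.65461557] balls [array([174.46359333, 419.61319551]), array([497.23890953, 379.53699004])]
195 tip [367.83812841 470.62499499] balls [array([173.95985805, 404.45736272]), array([497.35905987, 364.56121893])]
200 tip [367.70858748 455.53777961] balls [array([173.45483383, 389.24395462]), array([497.47955851, 349.52977412])]
```

The nut is gripped and its underside is already at about z = 194, with balls at crop (180, 405) and (510, 372). In the last call I repeated a z shift by mistake. It dipped the tool, and nothing was disturbed. Now I lift it straight off and carry it to the tray.

Emit:
carry_out --moves '[[[0,0,-0.01,0,0,0,0],[0,0,-0.02,0,0,0,0],[0,0,-0.034,0,0,0,0],[0,0,-0.048,0,0,0,0],[0,0,-0.048,0,0,0,0]]]'

```text
clock: 13.52
position: [570.5, 159.8, 198.7]
orientation: [179.9, -0.0, 80.8]
wrist_force: [0.3, -0.8, -1.3]
finger_gap: 35.6
```

Run:
```python
from h import *
c=r.camera("side")
s=r.read_state();print(s["position"],s["wrist_force"],s["finger_gap"])
a=np.clip(c["img"].astype(float)*2.2,0,255).astype(np.uint8)
crop({"img":a},270,90,350,170,8,"pics/s15.png")
```

```text
[570.09634047 159.68510548 197.62410619] [ 0.59697776  0.37616992 -2.47615356] 35.59513754220841
```

View pics/s15.png

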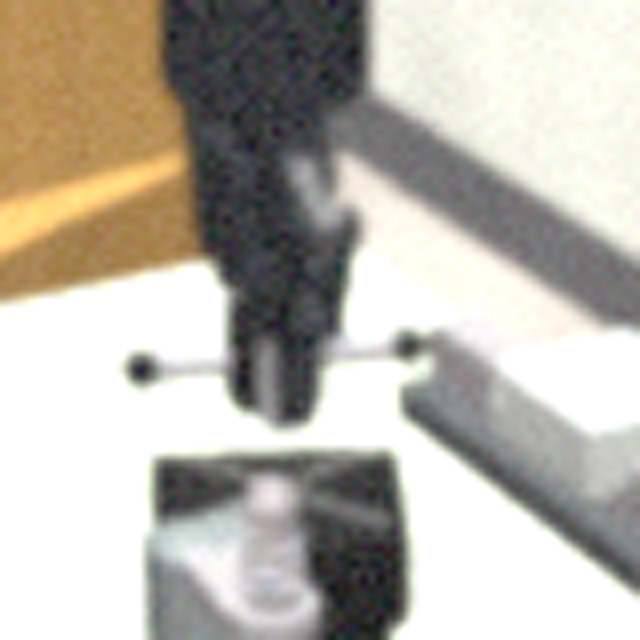

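The nut is off, hanging level below the gripper, and the pin is bare. I measure the nut's height relative to the tool.

Run:
```python
from h import *
c=r.camera("side")
for z in (225,230,235,240,245,250): print(z,"tip",(pix(c,[567,135,z])[0]-[270,90])*8,"balls",[(pix(c,[570+50*np.cos(np.radians(a)),160+50*np.sin(np.radians(a)),z+17])[0]-[270,90])*8 for a in (167,347)])
```

```text
225 tip [293.64501004 463.38397785] balls [array([136.72832254, 409.84457333]), array([398.46983201, 378.82428993])]
230 tip [293.53990152 451.03400414] balls [array([136.31812927, 397.3938561 ]), array([398.56790924, 366.5285047 ])]
235 tip [293.43454852 438.63670713] balls [array([135.90691001, 384.8958713 ]), array([398.66626713, 354.18705139])]
240 tip [293.32895153 426.19190935] balls [array([135.49466588, 372.35044766]), array([398.76490592, 341.79977003])]
245 tip [293.22311107 413.69943357] balls [array([135.08139808, 359.7574143 ]), array([398.86382584, 329.36650107])]
250 tip [293.11702768 401.15910287] balls [array([134.66710793, 347.11660077]), array([398.96302706, 316.88708542])]
```

Emit:
carry_out --moves '[[[-0.045,0.022,0,0,0,0,0],[-0.09,0.044,0,0,0,0,0],[-0.14,0.068,0,0,0,0,0],[-0.188,0.091,0.02,0,0,0,0],[-0.188,0.091,0.06,0,0,0,0],[-0.188,0.091,0.1,0,0,0,0],[-0.188,0.091,0.14,0,0,0,0],[-0.188,0.091,0.17,0,0,0,0],[-0.188,0.091,0.205,0,0,0,0],[-0.188,0.091,0.205,0,0,0,0]]]'

```text
clock: 14.88
position: [627.8, -40.2, -10.8]
orientation: [-179.7, 0.0, 80.8]
wrist_force: [-0.2, 0.2, -1.6]
finger_gap: 35.4
```

Run:
```python
from h import *
c=r.camera("side")
s=r.read_state();print(s["position"],s["wrist_force"],s["finger_gap"])
a=np.clip(c["img"].astype(float)*2,0,255).astype(np.uint8)
crop({"img":a},300,180,400,255,8,"pics/s16.png")
```

```text
[629.20353886 -40.3588059   -8.47701118] [ 0.83139839  0.12975585 -1.35618084] 35.66711896143508
```

View pics/s16.png

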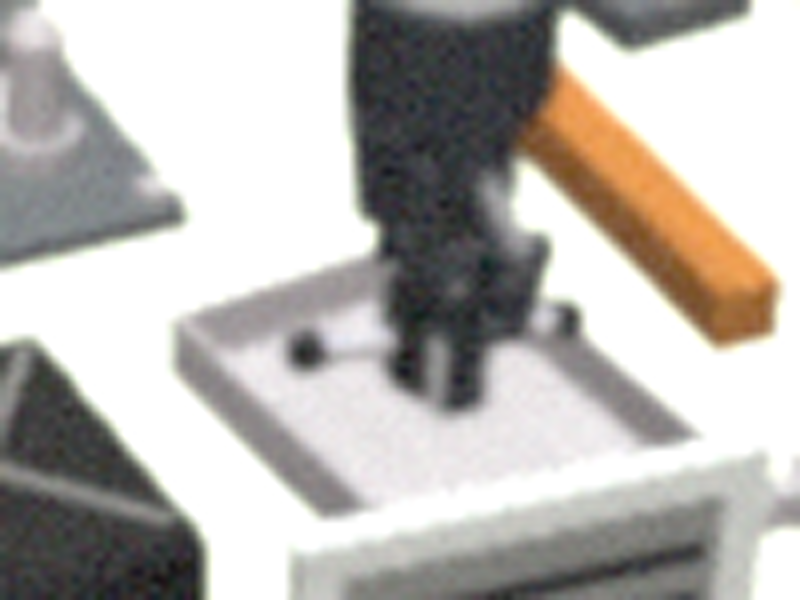

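The nut hangs over the tray with its underside at about z = 34. I lower it with a force check.

Emit:
carry_out --moves '[[[0,0,0.01,0,0,0,0],[0,0,0.02,0,0,0,0],[0,0,0.025,0,0,0,0],[0,0,0.025,0,0,0,0]]]'

```text
clock: 15.42
position: [630.0, -40.5, -32.6]
orientation: [180.0, -0.0, 80.8]
wrist_force: [1.3, -0.5, -2.1]
finger_gap: 35.8
```

Run:
```python
from h import *
c=r.camera("side")
s=r.read_state();print(s["position"],s["wrist_force"],s["finger_gap"])
a=np.clip(c["img"].astype(float)*2,0,255).astype(np.uint8)
crop({"img":a},320,190,400,250,10,"pics/s17.png")
for z in (4,8,12): print(z,"tip",(pix(c,[626,-65,z])[0]-[320,190])*10,"balls",[(pix(c,[629+50*np.cos(np.radians(a)),-40.3+50*np.sin(np.radians(a)),z+17])[0]-[320,190])*10 for a in (167,347)])
```

```text
[629.96168161 -40.46133452 -32.71646724] [ 0.59613827  0.36936206 -1.68409806] 35.54913276172475
4 tip [372.16631112 484.94426467] balls [array([176.61215894, 419.00543956]), array([495.73648443, 364.39594207])]
8 tip [372.89991829 474.03279812] balls [array([177.01683913, 407.95994384]), array([496.65427234, 353.46046588])]
12 tip [373.63546788 463.08424323] balls [array([177.42259157, 396.87705516]), array([497.57438768, 342.48888821])]
```

View pics/s17.png

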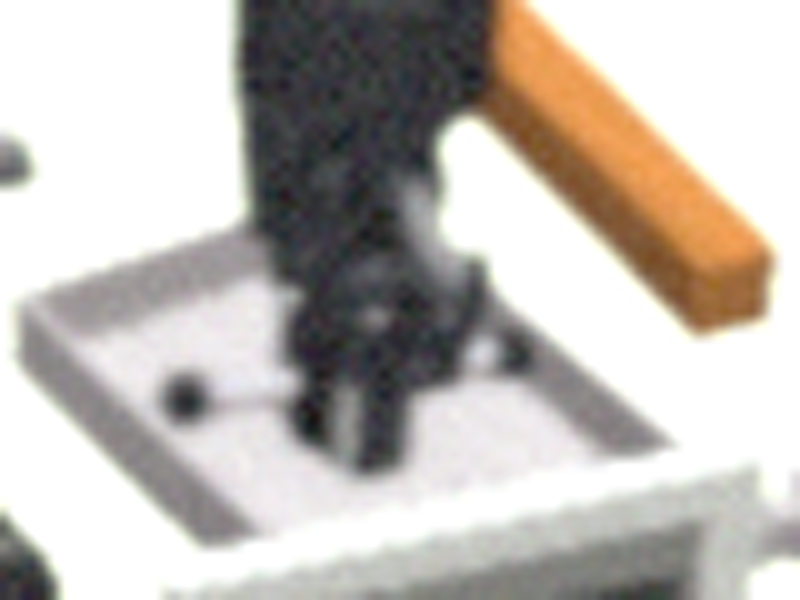

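Emit:
carry_out --moves '[[[0,0,0.003,0,0,0,0],[0,0,0.005,0,0,0,0],[0,0,0.005,0,0,0,0]]]'

```text
clock: 15.85
position: [630.3, -40.4, -33.1]
orientation: [180.0, 0.0, 80.8]
wrist_force: [-28.0, 2.7, 50.4]
finger_gap: 35.6
```

It touched the tray floor with 50 N. I back off slightly and release.

Emit:
carry_out --moves '[[[0,0,-0.0045,0,0,0,0],[0,0,-0.0045,0,0,0,0.06],[0,0,-0.0045,0,0,0,0.06],[0,0,-0.0045,0,0,0,0.06]]]'

```text
clock: 16.35
position: [629.7, -40.4, -33.8]
orientation: [-180.0, 0.0, 80.8]
wrist_force: [-0.4, -0.5, 0.7]
finger_gap: 59.9
```

Run:
```python
from h import *
c=r.camera("side")
s=r.read_state();print(s["position"],s["wrist_force"],s["finger_gap"])
a=np.clip(c["img"].astype(float)*2,0,255).astype(np.uint8)
crop({"img":a},320,190,400,250,10,"pics/s18.png")
```

```text
[629.72723239 -40.44760347 -33.67550725] [0.27747686 0.55649775 0.72741214] 59.66998969167366
```

View pics/s18.png

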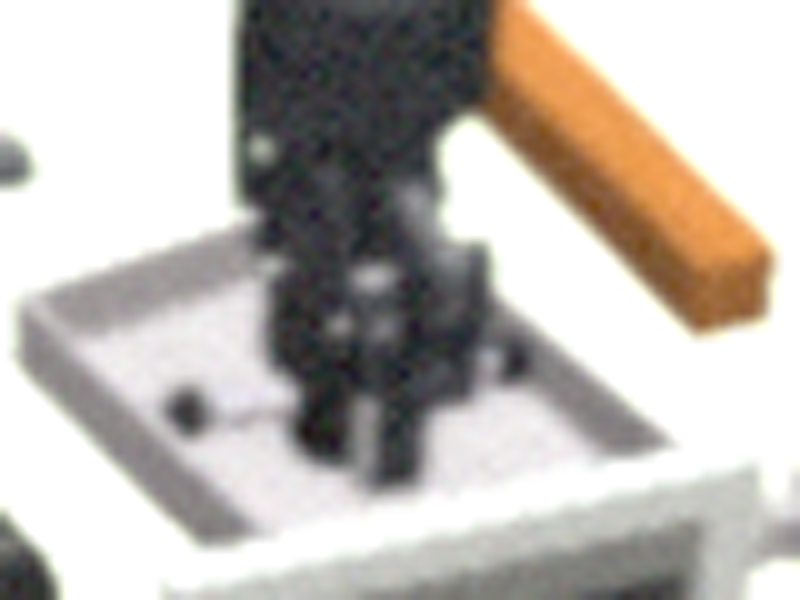

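The nut rests in the tray, ball at crop (187, 410), and the fingers are clear of it. I go up and over to the guard.

Emit:
carry_out --moves '[[[0,0,-0.02,0,0,0,0.06],[0,0,-0.06,0,0,0,0.06],[0,0,-0.12,0,0,0,0.06],[0,0,-0.18,0,0,0,0.07],[0,0,-0.24,0,0,0,0.07],[-0.05,-0.017,-0.26,0,0,0,0.07],[-0.11,-0.038,-0.26,0,0,0,0.07],[-0.17,-0.059,-0.26,0,0,0,0.07],[-0.22,-0.077,-0.26,0,0,0,0.07],[-0.245,-0.085,-0.25,0,0,0,0.07],[-0.245,-0.085,-0.22,0,0,0,0.07],[-0.245,-0.085,-0.22,0,0,0,0.07]]]'

```text
clock: 17.9
position: [506.0, -268.5, 186.2]
orientation: [-179.9, -0.1, 80.8]
wrist_force: [0.2, 1.1, 0.4]
finger_gap: 69.7
```

Run:
```python
from h import *
c=r.camera("side");t=r.camera("top")
s=r.read_state();print(s["position"],s["orientation"],s["wrist_force"],s["finger_gap"])
a=np.clip(c["img"].astype(float)*1.8,0,255).astype(np.uint8)
crop({"img":a},300,140,420,280,5,"pics/s19.png")
a=np.clip(t["img"].astype(float)*1.5,0,255).astype(np.uint8)
crop({"img":a},290,120,440,240,5,"pics/t19.png")
```

```text
[ 507.24367784 -268.66129513  188.3891902 ] [1.79923285e+02 3.11670745e-02 8.08558539e+01] [0.08447346 0.05388821 0.65779398] 70.23715782413596
```

View pics/s19.png

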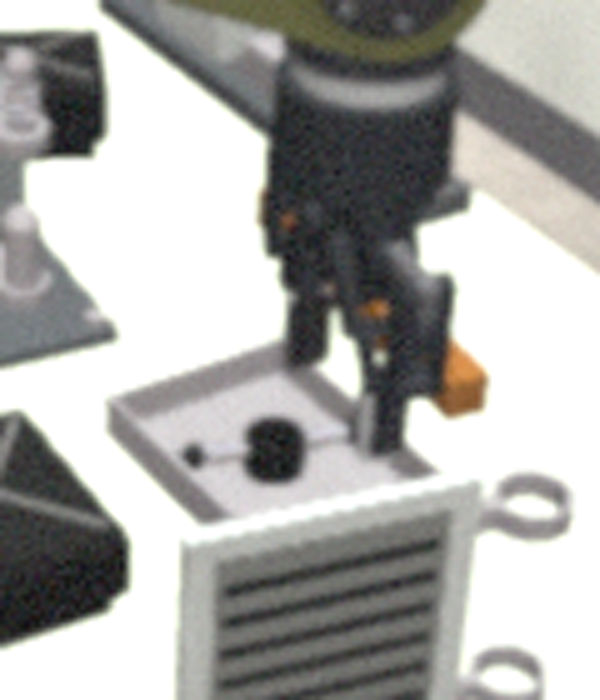

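View pics/t19.png

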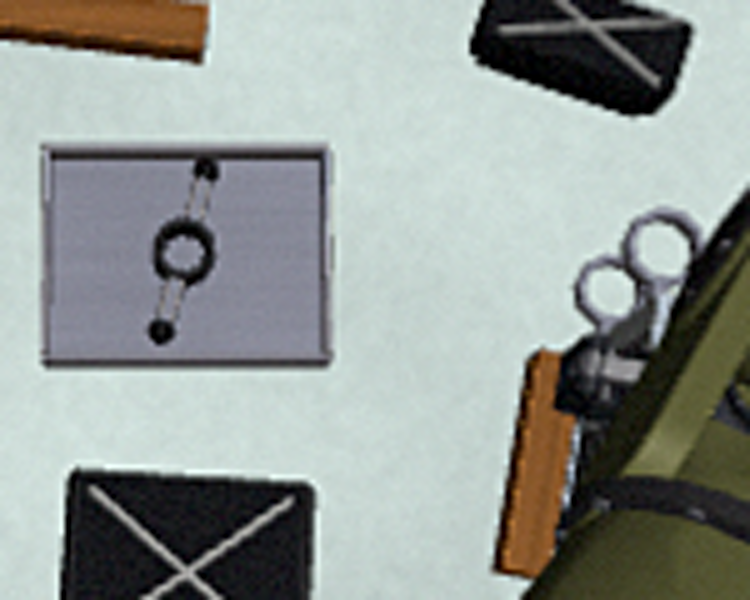

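Run:
```python
from h import *
c=r.camera("side")
q=lambda p:(pix(c,p)[0]-[300,140])*5
for z in (220,230,240): print(z,[q(np.array([507,-268.6,z])+k*38*np.array([.16,.987,0])) for k in(-1,0,1)])
print(q([506.7,-268.5,178]),[q([610.3-d*.987,-285.5+d*.16,178]) for d in (30,180)])
```

```text
220 [array([377.09528382, 475.20891579]), array([339.67442028, 427.10041001]), array([304.32732389, 381.69137108])]
230 [array([378.84944826, 456.61332755]), array([341.16265427, 408.77868674]), array([305.57820425, 363.64803211])]
240 [array([380.61913148, 437.80410314]), array([342.66347119, 390.25455302]), array([306.8392039 , 345.41281755])]
[332.89204155 501.97533817] [array([478.71104486, 469.06269388]), array([180.67136355, 536.70683735])]
```

The tips line up with the panel: seen at (385, 450) and (305, 360), predicted (379, 457) and (306, 364). I descend and grip.

Emit:
carry_out --moves '[[[0,0,0.025,0,0,0,0.07],[0,0,0.05,0,0,0,0.07],[0,0,0.07,0,0,0,0.07],[0,0,0.07,0,0,0,0.05],[0,0,0.07,0,0,0,0.0],[0,0,0.07,0,0,0,0.0],[0,0,0.07,0,0,0,0.0],[0,0,0.07,0,0,0,0.0],[0,0,0.07,0,0,0,0.0]]]'

```text
clock: 19.18
position: [507.4, -269.0, 118.0]
orientation: [179.9, 0.0, 80.8]
wrist_force: [-1.5, 0.6, 6.8]
finger_gap: 8.6
```

Run:
```python
from h import *
c=r.camera("side")
s=r.read_state();print(s["position"],s["orientation"],s["wrist_force"],s["finger_gap"])
a=np.clip(c["img"].astype(float)*1.8,0,255).astype(np.uint8)
crop({"img":a},310,180,420,300,5,"pics/s20.png")
```

```text
[ 507.41887985 -269.03880871  117.968499  ] [1.79887706e+02 4.05996397e-02 8.08352304e+01] [-0.00569997  0.57189302  5.52270783] 9.066382298002134
```

View pics/s20.png

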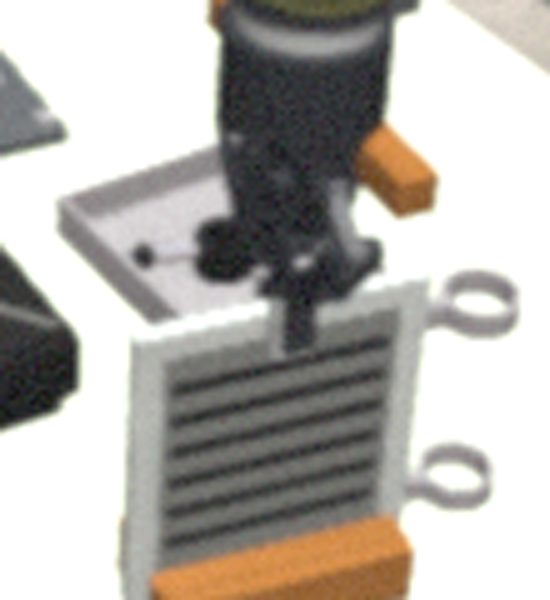

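The guard is gripped with a gap of 9 mm on the 10 mm panel. I lift it.

Emit:
carry_out --moves '[[[0,0,-0.01,0,0,0,0],[0,0,-0.025,0,0,0,0],[0,0,-0.045,0,0,0,0],[0,0,-0.065,0,0,0,0],[0,0,-0.079,0,0,0,0],[0,0,-0.079,0,0,0,0]]]'

```text
clock: 19.98
position: [507.2, -269.0, 196.9]
orientation: [179.9, 0.0, 80.8]
wrist_force: [-0.1, 0.2, -3.7]
finger_gap: 9.0
```

Emit:
carry_out --moves '[[[0.025,-0.007,0,0,0,0,0],[0.065,-0.018,0,0,0,0,0],[0.11,-0.03,0,0,0,0,0],[0.155,-0.043,0,0,0,0,0],[0.2,-0.055,0,0,0,0,0],[0.245,-0.067,0,0,0,0,0],[0.29,-0.08,0,0,0,0,0],[0.33,-0.091,0,0,0,0,0],[0.355,-0.098,0,0,0,0,0],[0.364,-0.1,0,0,0,0,0],[0.364,-0.1,0,0,0,0,0],[0.364,-0.1,0,0,0,0,0]]]'

```text
clock: 21.48
position: [466.2, 105.7, 195.5]
orientation: [-180.0, 0.0, 80.8]
wrist_force: [-0.2, 0.3, -2.6]
finger_gap: 8.7
```

Run:
```python
from h import *
c=r.camera("side");t=r.camera("top")
s=r.read_state();print(s["position"],s["orientation"],s["wrist_force"],s["finger_gap"])
a=np.clip(c["img"].astype(float)*1.8,0,255).astype(np.uint8)
crop({"img":a},240,100,380,220,5,"pics/s21.png")
a=np.clip(t["img"].astype(float)*1.5,0,255).astype(np.uint8)
crop({"img":a},220,130,320,230,6,"pics/t21.png")
```

```text
[466.26045741 105.76865856 195.6010366 ] [-1.79995198e+02  7.17518234e-03  8.07718993e+01] [ 0.38765436  0.03970062 -3.50392949] 8.74073047351012
```

View pics/s21.png

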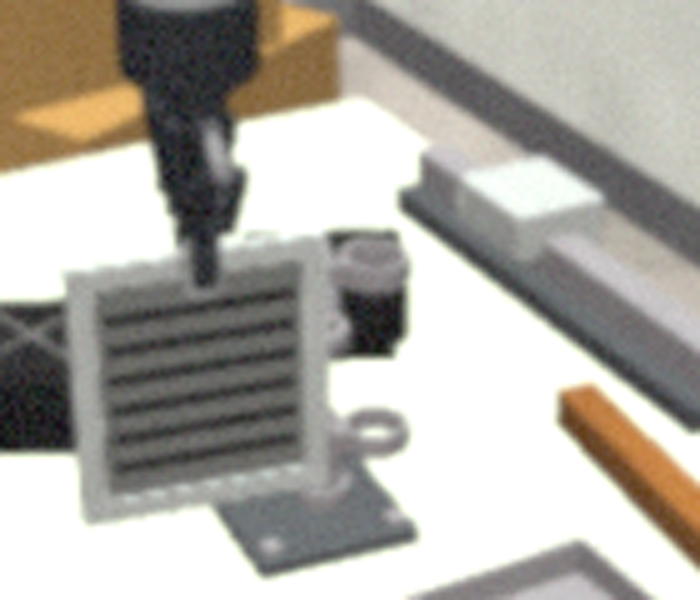

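View pics/t21.png

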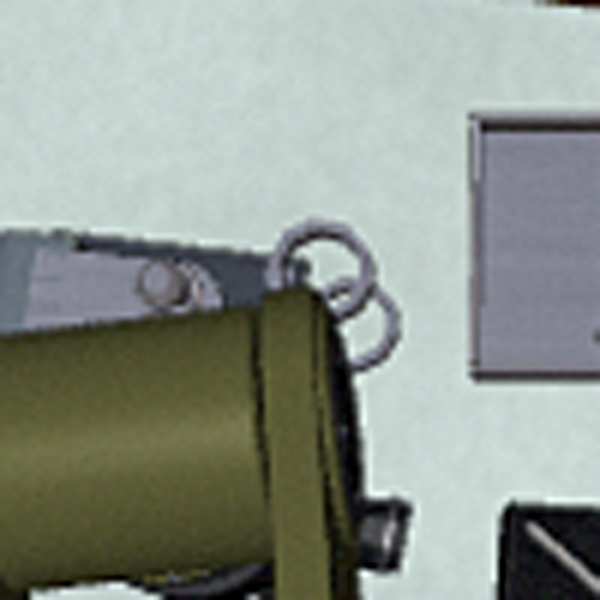

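Both knuckles and the bare upper pin tip are visible. I measure them closely.

Run:
```python
from h import *
c=r.camera("side");t=r.camera("top")
crop(t,240,160,290,200,16,"pics/t22.png")
crop(c,295,140,335,205,9,"pics/s22.png")
```

```text
(no output)
```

View pics/t22.png

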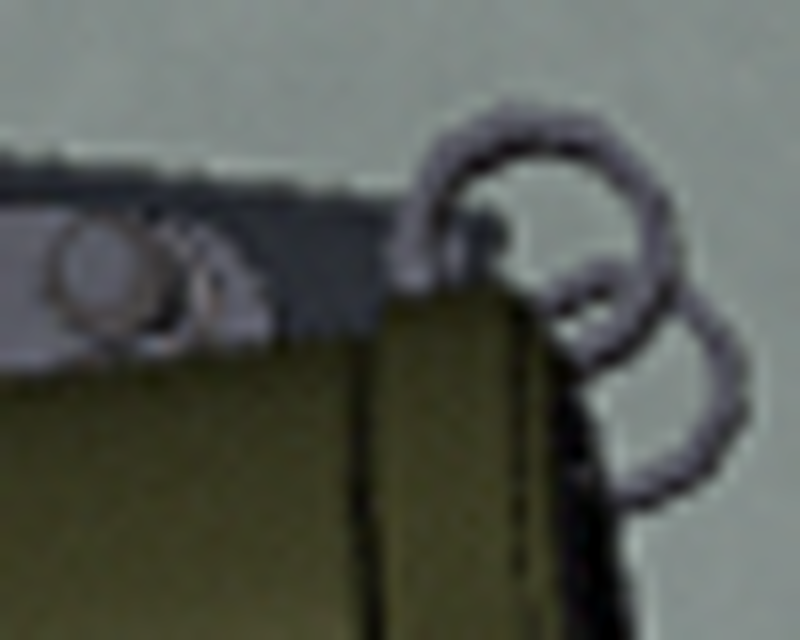

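View pics/s22.png

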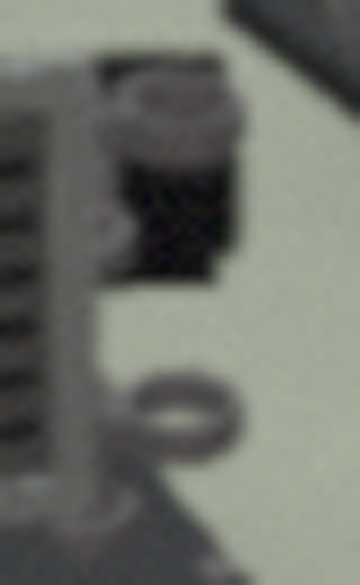

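Run:
```python
from m import *
np.set_printoptions(precision=1,suppress=True)
F=lambda x,y:f(x,y,16,240,160);G=lambda x,y:f(x,y,9,295,140)
print("pin",atz(t,F(100,268),206),atz(t,F(112,278),199))
print("upper ring top",atz(t,F(533,237),235))
print("side up",atz(s,G(179,120),228),"low",atz(s,G(181,417),118))
print("low ring top-view: right edge 750,bottom 510 ->",atz(t,F(750-130,510-130),111))
print(tri(t,F(533,237),s,G(179,97)))
st=r.read_state();print(st["position"],st["orientation"])
# predicted silhouettes for axis guess
for ax in [(569.5,89.5),(571,89)]:
  a=np.linspace(0,2*np.pi,73);
  for z in (235,221,125,111):
    P=np.c_[ax[0]+20*np.cos(a),ax[1]+20*np.sin(a),a*0+z]
    q=(pix(t,P)-[240,160]+.5)*16; w=(pix(s,P)-[295,140]+.5)*9
    print(ax,z,"top",q.min(0),q.max(0),"side",w.min(0),w.max(0))
```

```text
pin [571. 160. 206.] [570.9 159.5 199. ]
upper ring top [571.2  90.3 235. ]
side up [568.3  90.3 228. ] low [569.4  90.6 118. ]
low ring top-view: right edge 750,bottom 510 -> [573.1  90.9 111. ]
(array([569.9,  90.7, 235.8]), np.float64(2.437447386708725))
[466.2 106.2 195.7] [180.    0.   80.8]
(569.5, 89.5) 235 top [403.4 116.5] [674.1 382.1] side [120.9  73.2] [247.3 129.3]
(569.5, 89.5) 221 top [416.8 137.8] [683.3 399.5] side [121.2 112.5] [246.8 169.3]
(569.5, 89.5) 125 top [498.4 268.2] [739.3 505.5] side [123.1 370.4] [244.  431.7]
(569.5, 89.5) 111 top [509.  285.2] [746.6 519.2] side [123.3 406.5] [243.5 468.3]
(571, 89) 235 top [407.2 106.7] [677.9 372.2] side [125.8  72.8] [252.2 128.9]
(571, 89) 221 top [420.6 128.2] [687.  389.7] side [126.1 112.1] [251.7 168.9]
(571, 89) 125 top [501.8 259.5] [742.7 496.6] side [127.8 370. ] [248.6 431.2]
(571, 89) 111 top [512.3 276.5] [749.9 510.5] side [128. 406.] [248.2 467.8]
```

From the top camera, the offset from the knuckle axis to the pin axis is (-0.2, 69.5) mm, and the side camera agrees to about 1 mm. I move over the pins.

Emit:
carry_out --moves '[[[0.012,-0.002,0,0,0,0,0],[0.03,-0.005,0,0,0,0,0],[0.05,-0.0083,0,0,0,0,0],[0.063,-0.0104,0,0,0,0,0],[0.0686,-0.0113,0,0,0,0,0],[0.0686,-0.0113,0,0,0,0,0],[0.0686,-0.0113,0,0,0,0,0]]]'

```text
clock: 22.65
position: [465.9, 175.7, 195.7]
orientation: [-180.0, 0.0, 80.8]
wrist_force: [0.2, -0.1, -3.6]
finger_gap: 8.9
```

Run:
```python
from h import *
c=r.camera("side");t=r.camera("top")
s=r.read_state();print(s["position"],s["orientation"],s["wrist_force"],s["finger_gap"])
crop(t,225,155,275,195,16,"pics/t23.png")
crop(c,280,120,325,195,8,"pics/s23.png")
```

```text
[465.98472869 175.63180813 195.72132011] [1.79997695e+02 3.05198932e-03 8.07961684e+01] [ 0.50990152  0.97989954 -3.35505363] 8.722823479697261
```

View pics/t23.png

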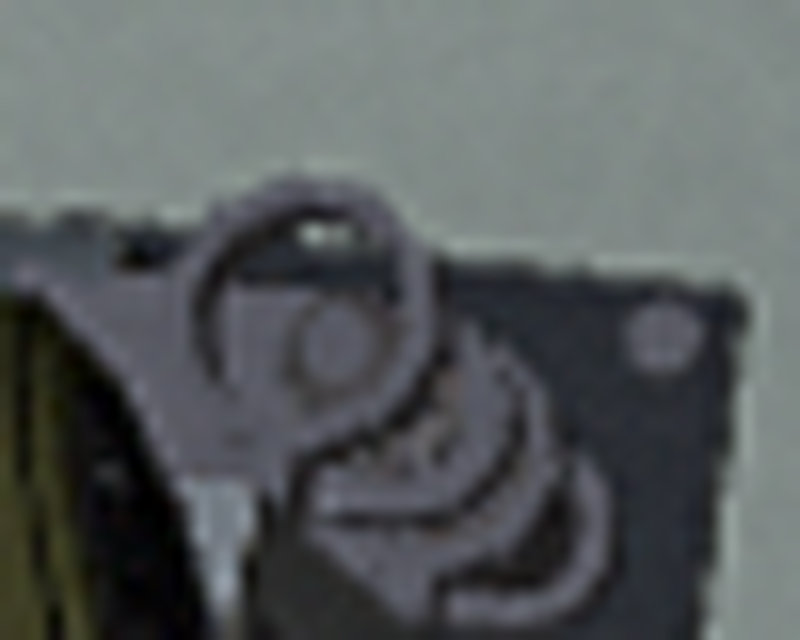

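View pics/s23.png

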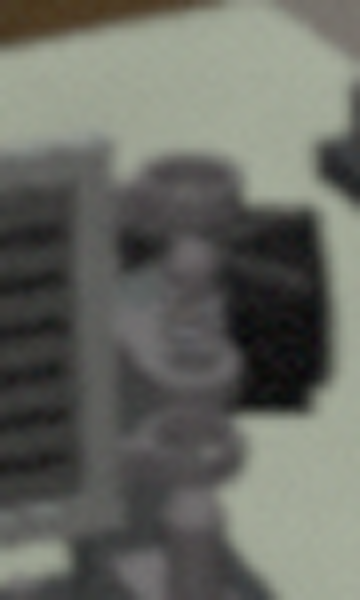

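Run:
```python
from m import *
np.set_printoptions(precision=1,suppress=True)
F=lambda x,y:f(x,y,16,225,155);G=lambda x,y:f(x,y,8,280,120)
print("pin",atz(t,F(341,338),206))
print("ring",atz(t,F(313,308),235))
print("side ring up mid", atz(s,G(185,197),228),"low",atz(s,G(188,447),118),"low pin tip",atz(s,G(194,509),96),"up pin tip",atz(s,G(192,262),206), "bracket rim")
a=np.linspace(0,2*np.pi,73)
for z,rr in ((235,20),(221,20),(125,20),(111,20),(206,8),(199,10),(96,8)):
    P=np.c_[570+rr*np.cos(a),160+rr*np.sin(a),a*0+z]
    q=(pix(t,P)-[225,155]+.5)*16; w=(pix(s,P)-[280,120]+.5)*8
    print(z,rr,"top",q.min(0),q.max(0),"side",w.min(0),w.max(0))
```

```text
pin [572.5 159.9 206. ]
ring [571.  158.4 235. ]
side ring up mid [565.5 157.6 228. ] low [568.5 163.7 118. ] low pin tip [565.6 153.8  96. ] up pin tip [563.1 147.9 206. ] bracket rim
235 20 top [167.2 182.7] [437.5 448. ] side [139.  152.7] [246.9 198.7]
221 20 top [187.9 204.3] [454.  465.5] side [139.7 186.6] [247.  233.2]
125 20 top [314.4 335.8] [555.  572.8] side [144.4 409.9] [247.9 460.4]
111 20 top [330.8 352.9] [568.1 586.7] side [145.1 441.2] [248.  492.1]
206 8 top [287.9 303.4] [392.6 406.3] side [172.5 236.5] [215.1 255.4]
199 10 top [284.1 300.3] [414.  427.9] side [167.4 250.8] [220.6 274.6]
96 8 top [418.1 439.6] [511.6 531.8] side [176.5 489.5] [217.4 510.1]
```

Everything agrees within about 1.5 mm. I nudge by (+1.2, +0.8) mm and lower onto the pin tips, watching the force.

Emit:
carry_out --moves '[[[0.001,0.001,0,0,0,0,0],[0.001,0.001,0.007,0,0,0,0],[0.001,0.001,0.014,0,0,0,0],[0.001,0.001,0.021,0,0,0,0],[0.001,0.001,0.027,0,0,0,0],[0.001,0.001,0.027,0,0,0,0]]]'

```text
clock: 23.6
position: [466.9, 176.8, 168.1]
orientation: [-180.0, 0.0, 80.8]
wrist_force: [0.1, -0.1, -3.5]
finger_gap: 8.6
```

Run:
```python
from h import *
c=r.camera("side");t=r.camera("top")
s=r.read_state();print(s["position"],s["orientation"],s["wrist_force"],s["wrist_torque"],s["finger_gap"])
crop(t,225,155,275,195,16,"pics/t24.png")
crop(c,280,120,325,195,8,"pics/s24.png")
```

```text
[467.15931419 176.90086329 168.8124274 ] [ 1.79988423e+02 -5.17132488e-03  8.08338458e+01] [ 0.58235912  0.79148693 -3.33292709] [-0.02988414  0.02368741  0.020317  ] 8.696162074896446
```

View pics/t24.png

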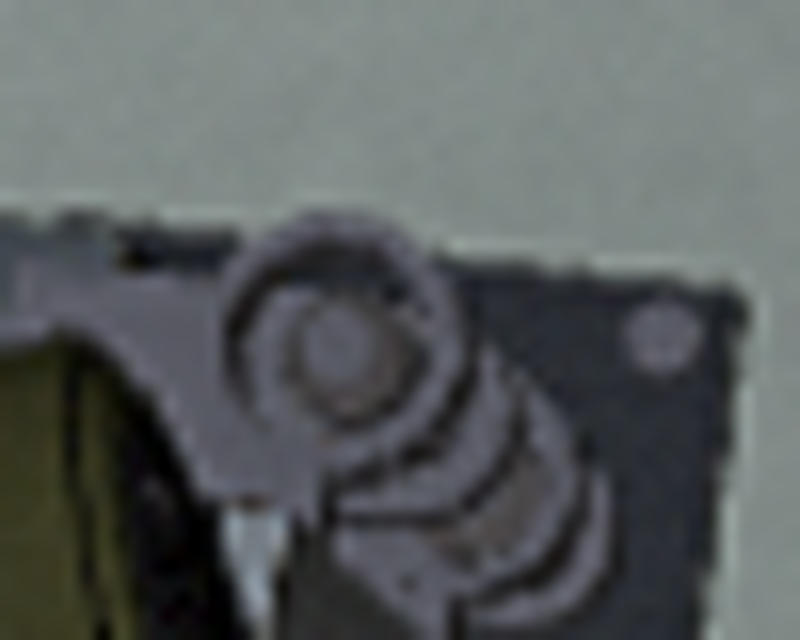

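View pics/s24.png

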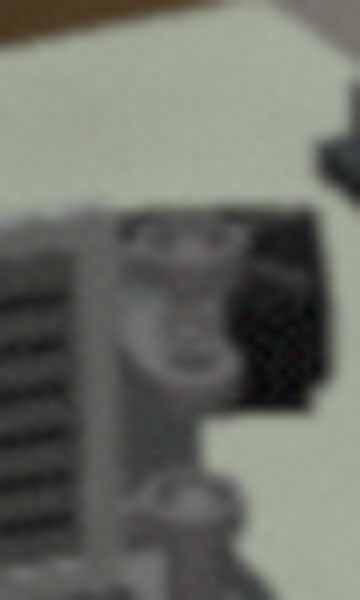

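Both pins are inside the knuckles and no contact force shows. I keep lowering.

Emit:
carry_out --moves '[[[0,0,0.006,0,0,0,0],[0,0,0.012,0,0,0,0],[0,0,0.018,0,0,0,0],[0,0,0.024,0,0,0,0],[0,0,0.03,0,0,0,0],[0,0,0.035,0,0,0,0],[0,0,0.035,0,0,0,0]]]'

```text
clock: 24.58
position: [466.9, 176.8, 133.3]
orientation: [-180.0, 0.0, 80.8]
wrist_force: [0.7, -0.5, -3.5]
finger_gap: 8.9
```

Emit:
carry_out --moves '[[[0,0,0.001,0,0,0,0],[0,0,0.002,0,0,0,0],[0,0,0.003,0,0,0,0],[0,0,0.003,0,0,0,0]]]'

```text
clock: 25.08
position: [467.0, 176.9, 130.7]
orientation: [-180.0, 0.0, 80.8]
wrist_force: [-1.2, -0.1, -3.7]
finger_gap: 8.8
```

Emit:
carry_out --moves '[[[0,0,0.001,0,0,0,0],[0,0,0.001,0,0,0,0]]]'

```text
clock: 25.32
position: [467.2, 176.9, 129.8]
orientation: [180.0, -0.0, 80.8]
wrist_force: [0.7, 0.3, -2.5]
finger_gap: 8.7
```

Emit:
carry_out --moves '[[[0,0,0.001,0,0,0,0],[0,0,0.001,0,0,0,0]]]'

```text
clock: 25.58
position: [467.3, 177.0, 129.3]
orientation: [179.9, -0.0, 80.8]
wrist_force: [-4.0, -0.7, 5.1]
finger_gap: 9.1
```

The guard has touched home: the force changed from -3.5 to +5 N at the expected height. I check with a picture, then release.

Run:
```python
from h import *
c=r.camera("side");t=r.camera("top")
crop(t,225,155,275,195,16,"pics/t25.png")
crop(c,270,120,330,200,8,"pics/s25.png")
```

```text
(no output)
```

View pics/s25.png

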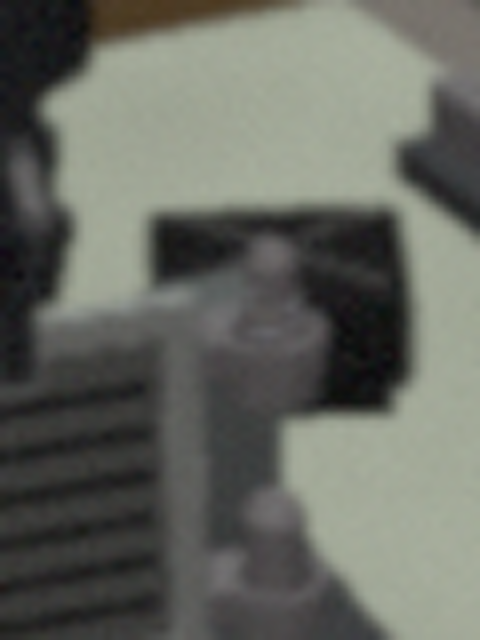

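Emit:
carry_out --moves '[[[0,0,0,0,0,0,0.02],[0,0,0,0,0,0,0.05],[0,0,0,0,0,0,0.06],[0,0,0,0,0,0,0.06]]]'

```text
clock: 26.18
position: [467.1, 176.9, 128.6]
orientation: [-180.0, 0.0, 80.8]
wrist_force: [-0.5, -0.0, 0.1]
finger_gap: 60.1
```

Run:
```python
from h import *
c=r.camera("side");t=r.camera("top")
s=r.read_state();print(s["position"],s["wrist_force"],s["finger_gap"])
crop(c,240,110,340,210,7,"pics/s26.png")
```

```text
[467.08274599 176.85437319 128.64787914] [ 0.17144659  0.75614596 -0.26977439] 60.131567582465955
```

View pics/s26.png

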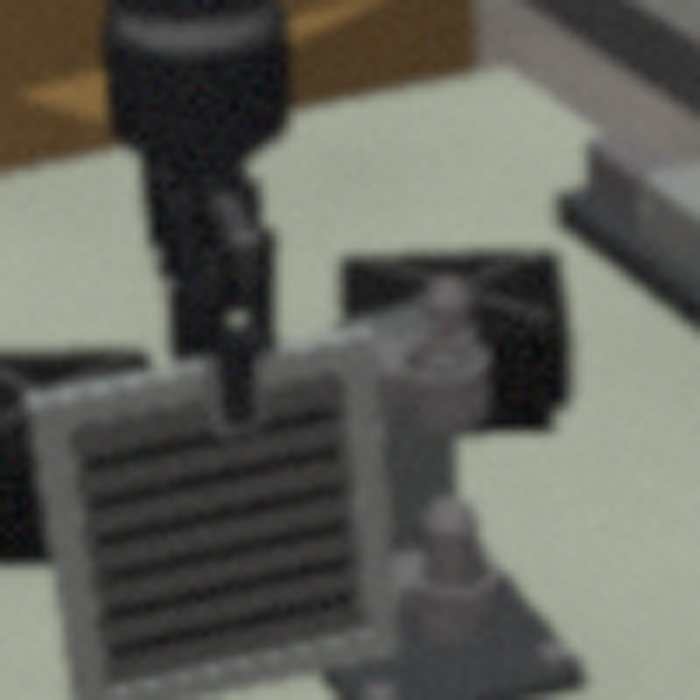

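Both knuckles are seated on their brackets and the fingers are open. I retreat upward.

Emit:
carry_out --moves '[[[0,0,-0.015,0,0,0,0.06],[0,0,-0.04,0,0,0,0.06],[0,0,-0.08,0,0,0,0.06],[0,0,-0.12,0,0,0,0.06],[-0.06,-0.06,-0.13,0,0,0,0.06],[-0.1,-0.1,-0.13,0,0,0,0.06],[-0.1,-0.1,-0.13,0,0,0,0.06],[-0.1,-0.1,-0.13,0,0,0,0.06]]]'

```text
clock: 27.28
position: [352.2, 93.8, 260.1]
orientation: [179.8, -0.1, 80.8]
wrist_force: [0.7, -0.1, 0.3]
finger_gap: 59.9
```

Run:
```python
from h import *
c=r.camera("side");t=r.camera("top")
s=r.read_state();print(s["clock"],s["position"],s["wrist_force"],s["finger_gap"])
crop(c,240,130,340,210,8,"pics/s27.png")
crop(t,215,150,365,225,5,"pics/t27.png")
q=lambda p:((pix(c,p)[0]-[240,130]+.5)*8).round()
a=np.linspace(0,2*np.pi,73)
for z in (59,45,169,155):
    P=np.c_[570+20*np.cos(a),160+20*np.sin(a),a*0+z];w=(pix(c,P)-[240,130]+.5)*8;print(z,w.min(0).round(),w.max(0).round())
```

```text
27.375 [352.9349668   94.32888584 259.33448997] [-0.54856544 -0.02510773  0.8078406 ] 59.871391938945074
59 [468. 475.] [568. 527.]
45 [468. 504.] [569. 557.]
169 [462. 230.] [567. 278.]
155 [463. 262.] [568. 311.]
```

View pics/s27.png

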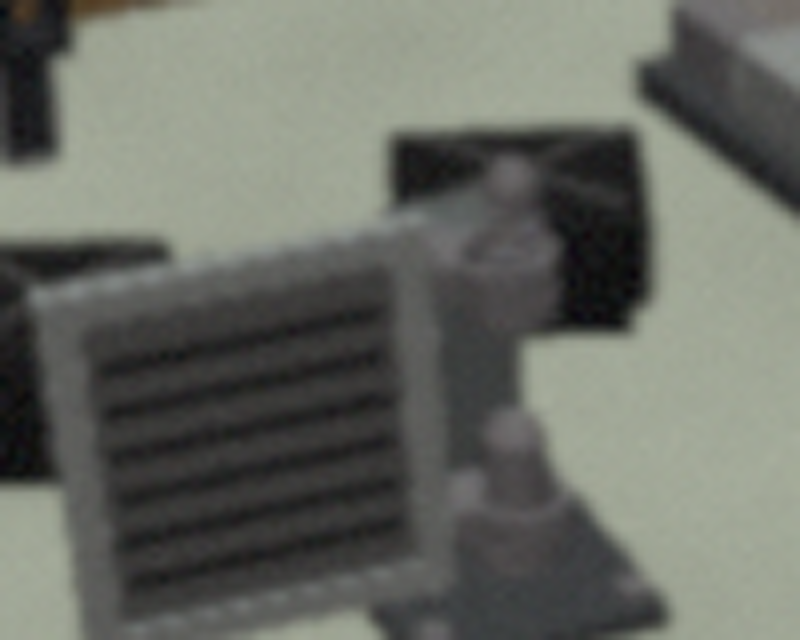

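View pics/t27.png

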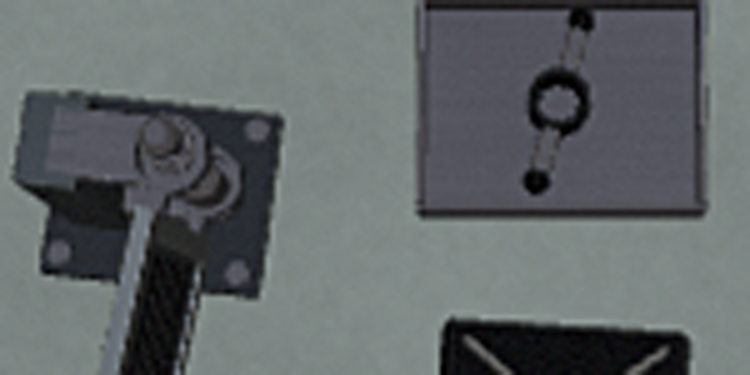

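Both knuckles rest on their brackets, leaning slightly within the bore play (about 0.05 rad, limit 0.08). The nut lies in the tray and the robot is clear, so I hand in.

Run:
```python
from bench import r
print(r.finish_job())
```

```text
the job is handed in; nothing more can be done
None
```

The job is handed in at about 27 s of the 72 s allowed. The nut lies in the grey tray and the guard hangs released on the post. No verdict was reported.

**What I did:**
- **Nut:** I pushed it round about 2.75 turns anticlockwise with closed fingers, gripped its hub, lifted it straight off and set it down in the tray.
- **Guard:** I gripped it at its top edge, lowered both knuckles over the pins until the wrist force showed contact, let go and backed away.

**Last checks:**
- **Nut:** it lies flat near the middle of the tray, with the fingers clear.
- **Guard:** both knuckles look seated on their brackets. The guard leans slightly within the bore play, by my estimate about 0.05 rad against the 0.08 limit.
- **Robot:** it stands clear of everything. The bystanders in view looked undisturbed; I did not measure them.

**What disagreed or went wrong:**
- **Fingertip height:** the true tips stood about 33 mm above the reported TCP height. My first push round the nut passed over its arms without touching it, and I corrected from the side pictures.
- **Unplanned dip:** one wrong z value dipped the tool briefly while it closed on the nut. I saw no effect from it.
- **Tray contact:** setting the nut down reached about 50 N at the wrist before I backed off. The wrist limit is 120 N; there is also a 40 N limit on what the arm or gripper body presses with. I believe the contact was through the fingertips or nut, not the body.

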